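Disinfect the returned hearing-aid cases

TASK

Put all the returned hearing-aid cases lying on the desk through the disinfecting unit: lay every one of them in its steel loading tray, then press the tray's front flange down near the lip so that they all slide into the basket, and let the tray swing back level. After that, nudge the two stiff slides on its console (drying time and drying heat) along in small taps until each one's pointer stands within the notch of its steel rider, without running past it, and leave the other things on the desk where they are.

Things in the scene. Friction and masses are not known exactly. Their poses are not given: they have to be found in the camera images.
- case_a: a hard-shell hearing-aid case of grey plastic with a dark seam, a rounded block 70 x 42 x 26 mm, about 60 g; origin at its centre, x along the 70 mm, y along the 42 mm, z along the 26 mm; it starts flat on the desk, centre 13 mm up. May be absent.
- case_b: a hard-shell hearing-aid case of grey plastic with a dark seam, a rounded block 70 x 42 x 26 mm, about 60 g; origin at its centre, x along the 70 mm, y along the 42 mm, z along the 26 mm; it starts flat on the desk, centre 13 mm up. May be absent.
- case_c: a hard-shell hearing-aid case of grey plastic with a dark seam, a rounded block 70 x 42 x 26 mm, about 60 g; origin at its centre, x along the 70 mm, y along the 42 mm, z along the 26 mm; it starts flat on the desk, centre 13 mm up. May be absent.
- case_d: a hard-shell hearing-aid case of grey plastic with a dark seam, a rounded block 70 x 42 x 26 mm, about 60 g; origin at its centre, x along the 70 mm, y along the 42 mm, z along the 26 mm; it starts flat on the desk, centre 13 mm up. May be absent.
- case_e: a hard-shell hearing-aid case of grey plastic with a dark seam, a rounded block 70 x 42 x 26 mm, about 60 g; origin at its centre, x along the 70 mm, y along the 42 mm, z along the 26 mm; it starts flat on the desk, centre 13 mm up. May be absent.
- unit: the disinfecting unit, fixed, white, 335 (x) by 410 mm (y); origin under it; x to its back, y to the left, from tray to basket, z up. It spans x -210 to 125, y -195 to 215 mm. At the front (x -210 to -130 mm) is the console, top 145 mm above the desk, with the two slides; behind it the tray (right) and the basket (left), rim 92 mm up, with a clear guard up to 145 mm.
- loading_tray (a joint): tilt of the loading tray in rad: 0 level, at most 0.7, lip down over the basket. The hinge line runs along the unit's x at y = -20 mm, z = 145 mm of the unit. Let go, the tray falls back level; tipping it takes 5 to 12 N at press_spot. Polished steel: cases slide off from about 0.4 rad on
- tray_mid (a point): centre of the loading tray's floor, 151 mm above the desk at rest; axes as the unit's, tilting with the tray. Inside it is 172 mm wide (x) and 240 mm long (y): an end wall at y = -120 mm, the open lip at y = +120 mm; side and end walls 30 mm high. The hinge lies at y = +50 mm, so load mostly behind that (smaller y), or the tray may tip early.
- press_spot (a point): where to press: top of the tray's front flange (flat steel, 34 mm wide, middle at x = -104 mm of the unit), 20 mm from its lip end and 50 mm beyond the hinge; at rest 185 mm above the desk, 40 mm above the hinge. It goes 42 mm down and 14 mm to +y in a full tilt. There is a gap of 10 mm between flange and console. Axes as the tray's.
- basket_mid (a point): centre of the steel basket's floor, 12 mm above the desk; axes as in the unit. The basket is 176 mm (x) by 211 mm (y) and 80 mm deep.
- timer_slide (a joint): travel of the stiff drying-time slide in m, 0 to 0.11, growing to +y of the unit; it is the one on the right, below the tray; both run in one line along the console; it stays where it is left; about 6 N of friction. Its grip is a black block 44 mm (x) by 18 mm (y), its top 26 mm above the console's top
- timer_pointer (a point): tip of the drying-time slide's dark pointer blade, 4 mm wide, on the front of its grip, 6 mm above the console's top; the grip's centre is 34 mm further to +x of the unit. Axes as the unit's.
- timer_rider: dark steel preset rider of the drying-time slide, fixed on the console's front edge, 36 mm (y) by 22 mm, 3 mm high; origin on the console's top, in the middle of its notch; axes as the unit's. The notch is 10 mm wide, open to +x; the pointer passes over it and stands in it when within 3 mm of y = 0 of the rider. The pointer always starts 35 mm or more to -y of it.
- heat_slide (a joint): travel of the stiff drying-heat slide in m, 0 to 0.11, growing to +y of the unit; it is the one on the left, below the basket; both run in one line along the console; it stays where it is left; about 6 N of friction. Its grip is a black block 44 mm (x) by 18 mm (y), its top 26 mm above the console's top
- heat_pointer (a point): tip of the drying-heat slide's dark pointer blade, 4 mm wide, on the front of its grip, 6 mm above the console's top; the grip's centre is 34 mm further to +x of the unit. Axes as the unit's.
- heat_rider: dark steel preset rider of the drying-heat slide, fixed on the console's front edge, 36 mm (y) by 22 mm, 3 mm high; origin on the console's top, in the middle of its notch; axes as the unit's. The notch is 10 mm wide, open to +x; the pointer passes over it and stands in it when within 3 mm of y = 0 of the rider. The pointer always starts 35 mm or more to -y of it.
- tip_tin: round steel tin with lid, 71 mm across, 42 mm high, origin under its centre; to be left alone
- otoscope_head: black otoscope head lying on the desk, about 70 x 65 mm, 42 mm high, origin under it; to be left alone
- streamer_clip: silver streamer clip, 72 x 30 x 18 mm, origin under its centre; to be left alone
- tester: matte blue hand-held tester, 125 x 62 x 27 mm, origin under its centre; to be left alone
Things that resemble listed ones, but are neither listed nor needed, are in the scene too. What is shaped like the case_a but pink is not meant. What is shaped like the case_c but pink is not meant.

How it is judged:
By the outcome, as a careful person would: the job done as asked, in the order asked, and still so for the second after the job is handed in, with the robot touching nothing.
Of case_a, case_b, case_c, case_d, case_e only 3 to 5 are there at a start; the rules pass over those that are not, and their reading is None.
At some moment in a run one of case_a, case_b, case_c, case_d, case_e may be knocked a few centimetres aside while the robot is not near it.
Once in a run the grip may slacken for a moment while it holds something.
It also fails if it takes over 210 s, if anything falls off the work surface, if the arm or the gripper's body presses on something with over 40 N, if the wrist force passes 120 N, or if a joint passes its speed limit or range.

ROBOT

A 6-joint arm with a two-finger parallel gripper is mounted at the origin on the work surface. World frame = base frame: x ahead of the robot, y to its left, z up, the work surface at z = 0. Lengths are in m, angles in rad, forces in N, time in s.
With the tool pointing down it reaches from about 0.35 to 0.775 m from the base axis. Payload 7.3 kg.
Tool frame: the origin (TCP) lies midway between the tips of the shut fingers; the grasp point (between the pads) lies 19 mm behind it (robot.tcp_to_grasp is the distance from the TCP to the grasp point, in m); z points along the fingers, y is the direction in which the jaws open and shut (so a half turn about z gives the same grasp; the last joint's range is limited). The gripper opens to 92 mm and grips with 3 to 60 N. Pads are 19 mm wide; open, the fingers measure 130 mm over their backs; the gripper's body (75 mm by 190 mm) begins 47 mm behind the grasp point.
Start: joints at [1.177, 0.342, 1.524, -0, 1.275, -0.146], TCP at [0.129, 0.509, 0.227] pointing down, gripper open.
Joint ranges: [-2.53, 2.53], [-0.77, 2.02], [0.04, 2.7], [-1, 4.14], [0.28, 2.66], [-3.11, 3.11]. Speed limits (rad/s): [2.57, 2.57, 3.14, 3.14, 3.14, 3.14].

INTERFACE

Orientations are given as a 3x3 rotation matrix whose columns are the frame's x, y, z axes.
In Python, from cell import robot gives the robot as it stands.
- The arm moves only by the shell command python3 -m jog 'ROWS' [FORCE]. ROWS is JSON, a list of rows, each an object with "gripper": the closure, from 0 (fully open) to 1 (shut); "linear": the shift along the tool's x, y, z in m, a list of three; "dr": the turn, a rotation vector about the tool's x, y, z in rad, a list of three. In form: [{"gripper": gripper, "linear": [tx, ty, tz], "dr": [wx, wy, wz]}, ...]. A call has 1 to 10 rows; each row shifts and turns the pose as measured when the row begins, along the tool's axes as they then stand; what a row does not reach is not made up. A row lasts 1/8 s, in which the tool goes at most 62.5 mm and 10.7 degrees, less where a joint would pass 70% of its speed; a pose out of reach is approached as far as the arm can. A call is refused whole if a number of a shift passes 0.0625 or a number of a turn 0.188, either way. A call with a gripper value outside its range is refused whole. The fingers move at their own pace and stop on an object; FORCE is the grip in N (left out, the last holds). Time passes only in rows, so rows that do not move let the fingers close. It gives the time, the measured TCP pose, the force and the opening at its end, in the units of the state.
- robot.sense(): the state, without advancing time (a new reading comes with each control period).
- robot.camera(name): name is "side" or "top" or "wrist"; returns the picture (480x640x3 uint8, red, green, blue); there is no depth.
- robot.camera_model(name): a dict with "camera_matrix" (3x3 intrinsics, pixels), "xyz" and "rotation" of the camera in the world. Camera axes: x right, y up, looking along -z (the intrinsics and any distortion apply to the point x, -y, -z); pixel columns grow to the right and rows downward; lengths in m; the calibration is good to about 2 mm. A picture is of the moment at which its call begins: read the wrist's pose just before it. camera_model takes no time and is no camera call; for the wrist camera it gives the pose at the moment of the call.
- robot.close_job(): hands the job in, once; it reports no verdict.
The state is a dict: "time_s": time; "joints": joint angles; "joint_velocities": joint speeds; "tau": joint torques, N m; "eef_pos": TCP position; "tcp_rot": TCP orientation; "force": force on the tool from outside, world axes, zero at the start; "ft_torque": the same for the moment, N m; "finger_gap": finger opening in m.
Only numpy, scipy, OpenCV 4.12 (cv2) and the standard library are available. Lean on these libraries where they do the work, as an engineer would, in place of code of your own. Each camera call takes 0.05 s, during which the arm holds its last target.

## Working session

There is one attempt and no reset: what is moved stays moved. The work goes in short steps, Python scripts to look and compute and a shell command to move; the robot and the scene stay as the last step left them, time stands still between calls to the robot, and variables do not carry over. Pictures are saved under pics/ and viewed, and the job is handed in when it is done.

```bash
mkdir -p pics; ls
python3 - <<'E'
from cell import robot
import cv2,numpy as np
s=robot.sense()
print({k:np.round(v,3).tolist() for k,v in s.items()})
for n in ("top","side","wrist"):
    m=robot.camera_model(n); print(n,{k:np.round(v,3).tolist() for k,v in m.items()})
    cv2.imwrite(f"pics/{n}0.png",robot.camera(n)[:,:,::-1])
E
```

```text
pics
{'time_s': 0.0, 'joints': [1.177, 0.343, 1.525, -0.0, 1.275, -0.146], 'joint_velocities': [0.0, 0.001, -0.001, -0.001, -0.001, -0.001], 'tau': [0.0, -43.125, -24.422, 0.072, 0.056, -0.0], 'eef_pos': [0.129, 0.509, 0.226], 'tcp_rot': [[-0.969, 0.245, -0.001], [0.245, 0.969, -0.001], [0.0, -0.002, -1.0]], 'force': [-0.118, 0.592, 0.12], 'ft_torque': [0.067, -0.005, -0.03], 'finger_gap': 0.092}
top {'camera_matrix': [[556.019, 0.0, 317.213], [0.0, 556.019, 228.653], [0.0, 0.0, 1.0]], 'xyz': [0.338, -0.039, 1.245], 'rotation': [[0.008, 0.987, -0.16], [-1.0, 0.005, -0.021], [-0.02, 0.16, 0.987]]}
side {'camera_matrix': [[487.898, 0.0, 310.967], [0.0, 487.898, 257.653], [0.0, 0.0, 1.0]], 'xyz': [0.225, -0.927, 0.887], 'rotation': [[0.958, 0.166, -0.232], [-0.285, 0.6, -0.747], [0.015, 0.782, 0.623]]}
wrist {'camera_matrix': [[336.134, 0.0, 318.444], [0.0, 336.134, 238.322], [0.0, 0.0, 1.0]], 'xyz': [0.049, 0.528, 0.383], 'rotation': [[0.246, -0.925, -0.289], [0.969, 0.234, 0.074], [-0.001, -0.298, 0.954]]}
```

View pics/top0.png

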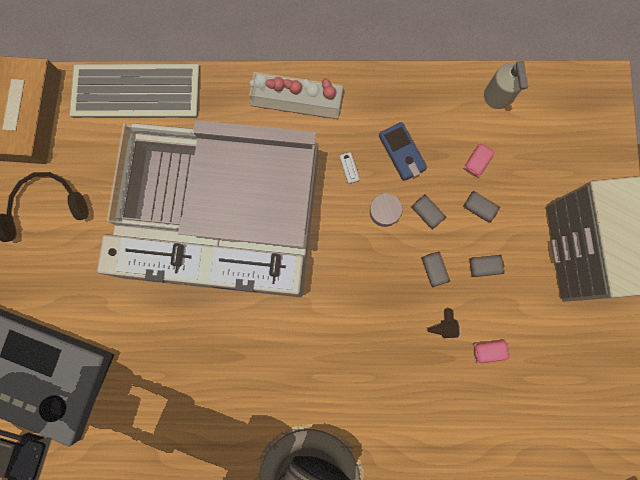

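View pics/side0.png

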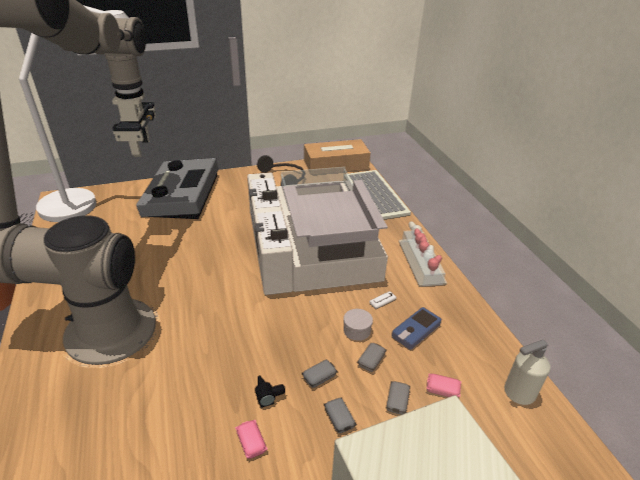

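View pics/wrist0.png

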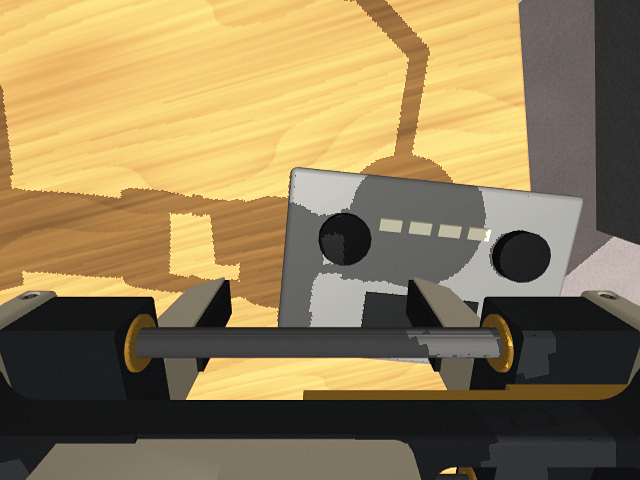

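Top view: four grey cases at (429,210), (481,206), (435,269), (487,266). The pink ones at (480,160) and (492,351) are not meant. The unit's tray is on the right and the basket on the left, with the console in front. Next I'll measure and enlarge.

```bash
cat > h.py <<'E'
from cell import robot
import cv2,numpy as np
def ray(m,u,v):
    K=np.array(m["camera_matrix"]);R=np.array(m["rotation"])
    d=np.linalg.inv(K)@[u,v,1.]; return np.array(m["xyz"]),R@np.array([d[0],-d[1],-d[2]])
def cast(m,u,v,z):
    o,d=ray(m,u,v); return o+d*(z-o[2])/d[2]
def proj(m,p):
    K=np.array(m["camera_matrix"]);R=np.array(m["rotation"])
    c=R.T@(np.array(p)-np.array(m["xyz"])); q=K@[c[0],-c[1],-c[2]]; return q[:2]/q[2]
def cases(img,m,z=0.013,show=True):
    hsv=cv2.cvtColor(img,cv2.COLOR_RGB2HSV)
    mask=((hsv[:,:,1]<60)&(hsv[:,:,2]<125)&(hsv[:,:,2]>40)).astype(np.uint8)*255
    mask=cv2.morphologyEx(mask,cv2.MORPH_OPEN,np.ones((3,3)))
    out=[]
    for c in cv2.findContours(mask,cv2.RETR_EXTERNAL,cv2.CHAIN_APPROX_NONE)[0]:
        a=cv2.contourArea(c)
        if not 350<a<1300: continue
        pts=np.array([cast(m,*p[0],z)[:2] for p in c],np.float32)
        (cx,cy),(w,h),ang=cv2.minAreaRect(pts)
        if w<h: ang+=90; w,h=h,w
        mm=cv2.moments(c); out.append((cx,cy,(ang+90)%180-90,w,h,mm['m10']/mm['m00'],mm['m01']/mm['m00'],a))
    return out
E
python3 - <<'E'
from h import *
img=cv2.imread("pics/top0.png")[:,:,::-1].copy();m=robot.camera_model("top")
for o in cases(img,m): print(np.round(o,3))
for n,p in dict(press=(275,265)).items(): print(cast(m,*p,.145))
c=cv2.resize(img[110:310,90:330],None,fx=3.3,fy=3,interpolation=cv2.INTER_CUBIC); 
cv2.imwrite("pics/unit0.png",c[:,:,::-1])
cv2.imwrite("pics/cases0.png",cv2.resize(img[120:380,330:540],None,fx=2.3,fy=2.3,interpolation=cv2.INTER_CUBIC)[:,:,::-1])
E
```

```text
[ 3.60000e-02  6.02000e-01 -1.48320e+01  8.00000e-02  5.00000e-02
  2.66450e+01  4.61139e+02  7.30000e+02]
[ 4.57000e-01 -3.88000e-01 -8.39290e+01  6.90000e-02  4.00000e-02
  4.86753e+02  2.65416e+02  4.91500e+02]
[ 4.90000e-01 -6.20000e-01  2.42200e+00  1.35000e-01  4.50000e-02
  5.93976e+02  2.56533e+02  4.77500e+02]
[ 5.79000e-01 -2.63000e-01  4.11860e+01  6.90000e-02  4.20000e-02
  4.28402e+02  2.11386e+02  4.86500e+02]
[ 8.27000e-01  4.23000e-01 -8.99970e+01  2.68000e-01  1.50000e-02
  1.32564e+02  1.06092e+02  6.54500e+02]
[8.58000e-01 4.22000e-01 8.99520e+01 2.67000e-01 3.70000e-02 1.31688e+02
 9.33180e+01 1.27200e+03]
[9.01000e-01 4.23000e-01 8.99470e+01 2.69000e-01 3.80000e-02 1.34785e+02
 7.67860e+01 1.26850e+03]
[ 1.02700e+00 -7.34000e-01 -4.79600e+00  9.40000e-02  6.80000e-02
  6.25869e+02  2.50640e+01  4.58500e+02]
[ 1.06500e+00 -6.22000e-01 -8.79780e+01  1.08000e-01  5.20000e-02
  5.76788e+02  1.06370e+01  6.07000e+02]
[0.44301951 0.06748234 0.145     ]
```

View pics/unit0.png

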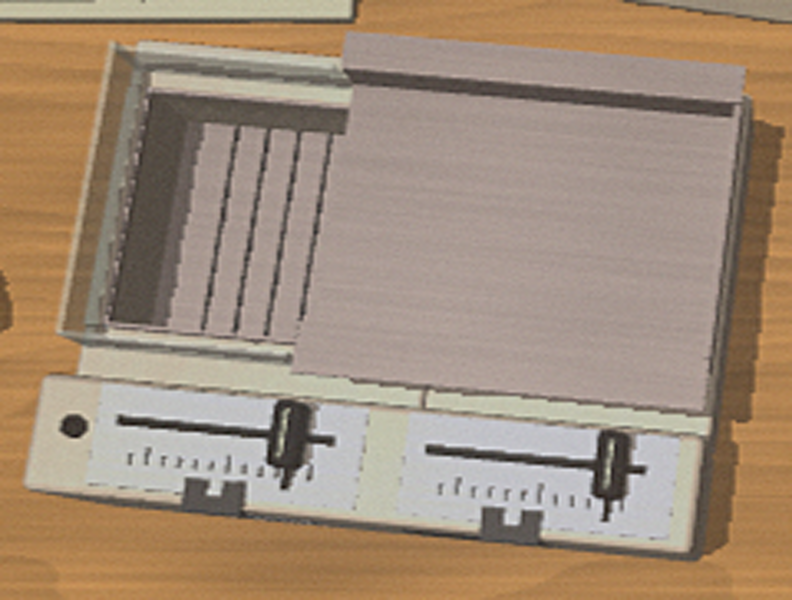

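View pics/cases0.png

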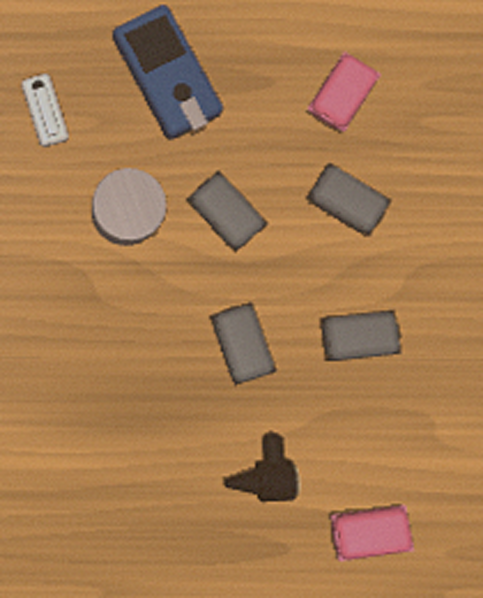

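```bash
sed -i 's/<125)&(hsv\[:,:,2\]>40/<140)\&(hsv[:,:,2]>50/; s/<60)&/<75)\&/' h.py
python3 - <<'E'
from h import *
img=cv2.imread("pics/top0.png")[:,:,::-1].copy();m=robot.camera_model("top")
hsv=cv2.cvtColor(img,cv2.COLOR_RGB2HSV)
for p in [(429,210),(481,206),(435,269),(487,266),(150,180),(275,265)]: print(p,hsv[p[1],p[0]])
for o in cases(img,m):
    if o[1]<-.15 and o[0]<.75:print(np.round(o,3))
P=lambda X,Y,z:cast(m,90+X/3.3,110+Y/3,z)
q=dict(FL=P(25,488,.145),FR=P(692,553,.145),BL=P(45,375,.145),BR=P(712,432,.145),
 tr=P(745,68,.185),tl=P(345,33,.185), fl=P(293,372,.185),fr=P(705,412,.185))
for k,v in q.items():print(k,v.round(4))
d=q['FR']-q['FL'];print(np.linalg.norm(d),np.degrees(np.arctan2(-d[0],-d[1])*-1))
d=q['BR']-q['BL'];print(np.linalg.norm(d),np.degrees(np.arctan2(d[0],-d[1])))
d=q['fr']-q['fl'];print(np.linalg.norm(d),np.degrees(np.arctan2(d[0],-d[1])))
d=q['tr']-q['tl'];print(np.linalg.norm(d),np.degrees(np.arctan2(d[0],-d[1])))
for n,p in dict(tin=(386,210),oto=(446,324)).items(): print(n,cast(m,*p,.02))
E
```

```text
(429, 210) [ 16  47 126]
(481, 206) [ 15  37 123]
(435, 269) [ 15  41 125]
(487, 266) [ 21  33 123]
(150, 180) [  7  35 166]
(275, 265) [ 9 25 72]
[ 4.57000e-01 -3.88000e-01 -8.33060e+01  7.10000e-02  4.10000e-02
  4.86538e+02  2.65609e+02  5.32000e+02]
[ 4.49000e-01 -2.75000e-01  1.84050e+01  6.90000e-02  4.10000e-02
  4.35295e+02  2.69070e+02  5.35000e+02]
[ 5.78000e-01 -2.63000e-01  4.36390e+01  7.00000e-02  4.20000e-02
  4.28194e+02  2.11264e+02  5.23500e+02]
[ 5.9100e-01 -3.8100e-01  5.7140e+01  6.9000e-02  4.3000e-02  4.8118e+02
  2.0627e+02  5.2500e+02]
FL [0.4256 0.4218 0.145 ]
FR [0.3854 0.0176 0.145 ]
BL [0.5016 0.4149 0.145 ]
BR [0.4653 0.0066 0.145 ]
tr [ 0.7034 -0.0123  0.185 ]
tl [0.7275 0.2309 0.185 ]
fl [0.4984 0.2517 0.185 ]
fr [0.4736 0.0091 0.185 ]
0.406138318489766 -5.677522586911687
0.4099281819880256 -5.0800747865067395
0.24379046106382882 -5.8329578136813
0.24437662295884266 -5.6671441209454105
tin [ 0.57987504 -0.1669789   0.02      ]
oto [ 0.32922038 -0.29342805  0.02      ]
```

Four listed cases found, each measuring about 70 x 42 mm. The unit origin is about (0.613, 0.1885), yaw -5.6°. Next I write a planner that works out the rows.

```bash
cat > plan.py <<'E'
import sys,json,numpy as np
from scipy.spatial.transform import Rotation as Ro
from cell import robot
O=np.array([.613,.1885]);YAW=np.radians(-5.6)
def U(x,y): c,s=np.cos(YAW),np.sin(YAW); return O+x*np.array([c,s])+y*np.array([-s,c])
def plan(wps,g=None,step=.055):
    """wps: list of (x,y,z,psi_deg) ; prints rows"""
    s=robot.sense();p=np.array(s["eef_pos"]);R=np.array(s["tcp_rot"])
    rows=[]
    for x,y,z,psi in wps:
        a=np.radians(psi); yv=np.array([np.cos(a),np.sin(a),0]);zv=np.array([0,0,-1.]);xv=np.cross(yv,zv)
        T=np.column_stack([xv,yv,zv]);t=np.array([x,y,z])
        rv=Ro.from_matrix(R.T@T).as_rotvec()
        n=max(1,int(np.ceil(max(np.linalg.norm(t-p)/step,np.abs(rv).max()/.17,np.linalg.norm(rv)/.18))))
        dp=(t-p)/n
        for i in range(n):
            l=np.round(R.T@dp,3);r=np.round(rv/n,3)+0.
            rows.append((l+0.,r)); p=p+R@l; R=R@Ro.from_rotvec(r).as_matrix()
    for i in range(0,len(rows),10):
        print(json.dumps([{"gripper":g,"linear":l.tolist(),"dr":r.tolist()} for l,r in rows[i:i+10]]).replace(" ",""))
    print("end",p.round(4))
def st():
    s=robot.sense();R=np.array(s["tcp_rot"]);print(round(s["time_s"],2),np.round(s["eef_pos"],4),"psi",round(np.degrees(np.arctan2(R[1,1],R[0,1])),1),"F",np.round(s["force"],1),"gap",round(s["finger_gap"],4),"z",R[:,2].round(3))
E
python3 -c "
from plan import *
plan([(.42,.25,.30,80),(.449,-.275,.23,108.4)],g=.3)"
```

```text
[{"gripper":0.3,"linear":[-0.043,-0.022,-0.009],"dr":[0.0,0.0,-0.009]},{"gripper":0.3,"linear":[-0.043,-0.023,-0.009],"dr":[0.0,0.0,-0.009]},{"gripper":0.3,"linear":[-0.043,-0.023,-0.009],"dr":[0.0,0.0,-0.009]},{"gripper":0.3,"linear":[-0.043,-0.024,-0.009],"dr":[0.0,0.0,-0.009]},{"gripper":0.3,"linear":[-0.042,-0.024,-0.009],"dr":[0.0,0.0,-0.009]},{"gripper":0.3,"linear":[-0.042,-0.024,-0.009],"dr":[0.0,0.0,-0.009]},{"gripper":0.3,"linear":[-0.042,-0.025,-0.009],"dr":[0.0,0.0,-0.009]},{"gripper":0.3,"linear":[-0.042,-0.025,-0.009],"dr":[0.0,0.0,-0.009]},{"gripper":0.3,"linear":[-0.012,-0.051,0.007],"dr":[0.0,0.0,-0.05]},{"gripper":0.3,"linear":[-0.009,-0.052,0.007],"dr":[0.0,0.0,-0.05]}]
[{"gripper":0.3,"linear":[-0.007,-0.052,0.007],"dr":[0.0,0.0,-0.05]},{"gripper":0.3,"linear":[-0.004,-0.052,0.007],"dr":[0.0,0.0,-0.05]},{"gripper":0.3,"linear":[-0.002,-0.053,0.007],"dr":[0.0,0.0,-0.05]},{"gripper":0.3,"linear":[0.001,-0.053,0.007],"dr":[0.0,0.0,-0.05]},{"gripper":0.3,"linear":[0.004,-0.052,0.007],"dr":[0.0,0.0,-0.05]},{"gripper":0.3,"linear":[0.006,-0.052,0.007],"dr":[0.0,0.0,-0.05]},{"gripper":0.3,"linear":[0.009,-0.052,0.007],"dr":[0.0,0.0,-0.05]},{"gripper":0.3,"linear":[0.011,-0.051,0.007],"dr":[0.0,0.0,-0.05]}]
end [ 0.4488 -0.2744  0.2289]
```

```bash
python3 -m jog '[{"gripper":0.3,"linear":[-0.043,-0.022,-0.009],"dr":[0,0,-0.009]},{"gripper":0.3,"linear":[-0.043,-0.023,-0.009],"dr":[0,0,-0.009]},{"gripper":0.3,"linear":[-0.043,-0.023,-0.009],"dr":[0,0,-0.009]},{"gripper":0.3,"linear":[-0.043,-0.024,-0.009],"dr":[0,0,-0.009]},{"gripper":0.3,"linear":[-0.042,-0.024,-0.009],"dr":[0,0,-0.009]},{"gripper":0.3,"linear":[-0.042,-0.024,-0.009],"dr":[0,0,-0.009]},{"gripper":0.3,"linear":[-0.042,-0.025,-0.009],"dr":[0,0,-0.009]},{"gripper":0.3,"linear":[-0.042,-0.025,-0.009],"dr":[0,0,-0.009]},{"gripper":0.3,"linear":[-0.012,-0.051,0.007],"dr":[0,0,-0.05]},{"gripper":0.3,"linear":[-0.009,-0.052,0.007],"dr":[0,0,-0.05]}]' 40
python3 -c "
from plan import *
st();plan([(.449,-.275,.23,108.4)],g=.3)"
```

```text
time_s: 1.4
eef_pos: [0.4352, 0.1367, 0.284]
tcp_rot: [[-0.998, 0.063, -0.002], [0.063, 0.998, -0.004], [0.002, -0.004, -1.0]]
force: [1.0, 0.9, 0.6]
finger_gap: 0.0641
1.4 [0.4352 0.1367 0.284 ] psi 86.4 F [1.  0.9 0.6] gap 0.0641 z [-0.002 -0.004 -1.   ]
[{"gripper":0.3,"linear":[-0.005,-0.051,0.007],"dr":[0.0,0.0,-0.048]},{"gripper":0.3,"linear":[-0.003,-0.051,0.007],"dr":[0.0,0.0,-0.048]},{"gripper":0.3,"linear":[0.0,-0.051,0.007],"dr":[0.0,0.0,-0.048]},{"gripper":0.3,"linear":[0.002,-0.051,0.007],"dr":[0.0,0.0,-0.048]},{"gripper":0.3,"linear":[0.005,-0.051,0.007],"dr":[0.0,0.0,-0.048]},{"gripper":0.3,"linear":[0.007,-0.051,0.007],"dr":[0.0,0.0,-0.048]},{"gripper":0.3,"linear":[0.01,-0.051,0.007],"dr":[0.0,0.0,-0.048]},{"gripper":0.3,"linear":[0.012,-0.05,0.007],"dr":[0.0,0.0,-0.048]}]
end [ 0.45   -0.2738  0.2294]
```

```bash
python3 -m jog '[{"gripper":0.3,"linear":[-0.005,-0.051,0.007],"dr":[0,0,-0.048]},{"gripper":0.3,"linear":[-0.003,-0.051,0.007],"dr":[0,0,-0.048]},{"gripper":0.3,"linear":[0,-0.051,0.007],"dr":[0,0,-0.048]},{"gripper":0.3,"linear":[0.002,-0.051,0.007],"dr":[0,0,-0.048]},{"gripper":0.3,"linear":[0.005,-0.051,0.007],"dr":[0,0,-0.048]},{"gripper":0.3,"linear":[0.007,-0.051,0.007],"dr":[0,0,-0.048]},{"gripper":0.3,"linear":[0.01,-0.051,0.007],"dr":[0,0,-0.048]},{"gripper":0.3,"linear":[0.012,-0.05,0.007],"dr":[0,0,-0.048]},{"gripper":0.3,"linear":[0,0,0],"dr":[0,0,0]}]'
python3 - <<'E'
from h import *
from plan import *
st()
m=robot.camera_model("wrist");img=robot.camera("wrist");cv2.imwrite("pics/w1.png",img[:,:,::-1])
for o in [(.449,-.275,.013),(.457,-.388,.013)]: print(proj(m,o))
E
```

```text
time_s: 2.52
eef_pos: [0.4496, -0.29, 0.2252]
tcp_rot: [[-0.946, -0.324, -0.004], [-0.324, 0.946, -0.002], [0.004, -0.0, -1.0]]
force: [0.3, 0.5, 0.5]
finger_gap: 0.0644
2.52 [ 0.4496 -0.29    0.2252] psi 108.9 F [0.3 0.5 0.5] gap 0.0644 z [-0.004 -0.002 -1.   ]
[331.26303837 214.1032324 ]
[232.03642459 188.4020127 ]
```

View pics/w1.png

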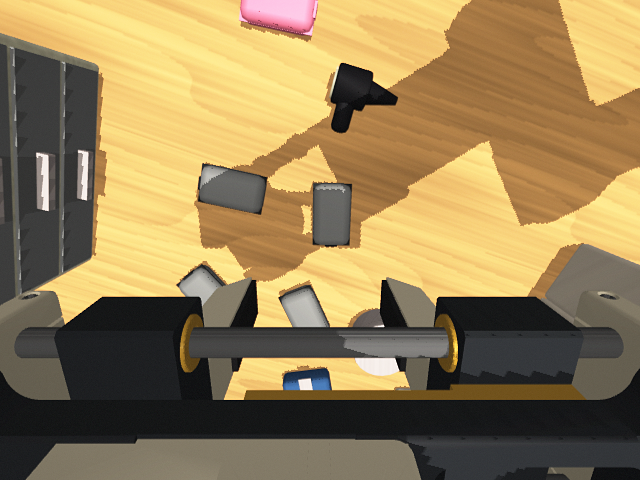

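Wrist view: the case at (332,214) is exactly where projected (331,214), aligned with the jaws. I descend on it.

```bash
python3 -c "
from plan import *
plan([(.449,-.275,.05,108.4),(.449,-.275,.008,108.4)],g=.3,step=.05)"
```

```text
[{"gripper":0.3,"linear":[-0.001,0.003,0.044],"dr":[0.0,-0.001,0.002]},{"gripper":0.3,"linear":[-0.001,0.003,0.044],"dr":[0.0,-0.001,0.002]},{"gripper":0.3,"linear":[-0.001,0.003,0.044],"dr":[0.0,-0.001,0.002]},{"gripper":0.3,"linear":[-0.001,0.003,0.044],"dr":[0.0,-0.001,0.002]},{"gripper":0.3,"linear":[0.0,0.001,0.042],"dr":[0.0,0.0,0.001]}]
end [ 0.4489 -0.2748  0.0075]
```

```bash
python3 -m jog '[{"gripper":0.3,"linear":[-0.001,0.003,0.044],"dr":[0,-0.001,0.002]},{"gripper":0.3,"linear":[-0.001,0.004,0.044],"dr":[0,-0.001,0.002]},{"gripper":0.3,"linear":[-0.001,0.004,0.044],"dr":[0,-0.001,0.002]},{"gripper":0.3,"linear":[-0.001,0.003,0.044],"dr":[0,-0.001,0.002]},{"gripper":0.3,"linear":[0,0,0.02],"dr":[0,0,0.001]},{"gripper":0.3,"linear":[0,0,0],"dr":[0,0,0]}]'
python3 -c "
from plan import *
plan([(.449,-.275,.006,108.4)],g=.3,step=.05)"
```

```text
time_s: 3.32
eef_pos: [0.4504, -0.2664, 0.027]
tcp_rot: [[-0.948, -0.319, 0.003], [-0.319, 0.948, -0.0], [-0.003, -0.001, -1.0]]
force: [1.0, -0.2, 0.0]
finger_gap: 0.064
[{"gripper":0.3,"linear":[0.004,-0.008,0.021],"dr":[-0.001,0.003,0.004]}]
end [ 0.4493 -0.2753  0.006 ]
```

```bash
python3 -m jog '[{"gripper":0.3,"linear":[0.004,-0.008,0],"dr":[0,0.003,0]},{"gripper":0.3,"linear":[0,0,0.015],"dr":[0,0,0]},{"gripper":0.3,"linear":[0,0,0.005],"dr":[0,0,0]},{"gripper":0.3,"linear":[0,0,0],"dr":[0,0,0]}]'
python3 -c "
from plan import *
plan([(.449,-.275,.006,108.4)],g=.3,step=.05)"
```

```text
time_s: 3.82
eef_pos: [0.4509, -0.2763, 0.0088]
tcp_rot: [[-0.948, -0.32, 0.004], [-0.32, 0.947, -0.005], [-0.003, -0.006, -1.0]]
force: [-0.2, -0.5, 0.2]
finger_gap: 0.064
[{"gripper":0.3,"linear":[0.001,0.002,0.003],"dr":[-0.006,0.003,0.004]}]
end [ 0.4493 -0.2747  0.0058]
```

```bash
python3 -m jog '[{"gripper":0.3,"linear":[0.001,0.001,0.004],"dr":[-0.006,0.003,0]},{"gripper":0.8,"linear":[0,0,0],"dr":[0,0,0]},{"gripper":0.8,"linear":[0,0,0],"dr":[0,0,0]},{"gripper":0.8,"linear":[0,0,0],"dr":[0,0,0]},{"gripper":0.8,"linear":[0,0,0],"dr":[0,0,0]}]' 40
python3 -c "
from plan import *
st()"
```

```text
time_s: 4.45
eef_pos: [0.4497, -0.2757, 0.005]
tcp_rot: [[-0.948, -0.32, -0.0], [-0.32, 0.948, 0.0], [0.0, 0.0, -1.0]]
force: [0.5, -0.2, -0.5]
finger_gap: 0.0417
4.45 [ 0.4497 -0.2757  0.005 ] psi 108.6 F [ 0.5 -0.2 -0.5] gap 0.0417 z [-0.  0. -1.]
```

```bash
python3 -c "
from plan import *
for a in [(40,-138),(-40,-138),(40,-66),(-40,-66),(-104,30)]: print(a,U(a[0]/1e3,a[1]/1e3).round(4))
x,y=U(.04,-.138)
plan([(.45,-.276,.15,108.6),(.5,-.18,.26,100),(x,y,.26,84.4)],g=.8,step=.055)"
```

```text
(40, -138) [0.6393 0.0473]
(-40, -138) [0.5597 0.0551]
(40, -66) [0.6464 0.1189]
(-40, -66) [0.5668 0.1267]
(-104, 30) [0.5124 0.2285]
[{"gripper":0.8,"linear":[0.0,0.0,-0.048],"dr":[0.0,0.0,0.0]},{"gripper":0.8,"linear":[0.0,0.0,-0.048],"dr":[0.0,0.0,0.0]},{"gripper":0.8,"linear":[0.0,0.0,-0.048],"dr":[0.0,0.0,0.0]},{"gripper":0.8,"linear":[-0.026,0.025,-0.037],"dr":[0.0,0.0,0.05]},{"gripper":0.8,"linear":[-0.025,0.026,-0.037],"dr":[0.0,0.0,0.05]},{"gripper":0.8,"linear":[-0.023,0.027,-0.037],"dr":[0.0,0.0,0.05]},{"gripper":0.8,"linear":[-0.035,0.04,0.0],"dr":[0.0,0.0,0.055]},{"gripper":0.8,"linear":[-0.033,0.042,0.0],"dr":[0.0,0.0,0.055]},{"gripper":0.8,"linear":[-0.031,0.044,0.0],"dr":[0.0,0.0,0.055]},{"gripper":0.8,"linear":[-0.028,0.045,0.0],"dr":[0.0,0.0,0.055]}]
[{"gripper":0.8,"linear":[-0.026,0.047,0.0],"dr":[0.0,0.0,0.055]}]
end [0.6387 0.0477 0.26  ]
```

```bash
python3 -m jog '[{"gripper":0.8,"linear":[0,0,-0.048],"dr":[0,0,0]},{"gripper":0.8,"linear":[0,0,-0.048],"dr":[0,0,0]},{"gripper":0.8,"linear":[0,0,-0.048],"dr":[0,0,0]},{"gripper":0.8,"linear":[-0.026,0.025,-0.037],"dr":[0,0,0.05]},{"gripper":0.8,"linear":[-0.025,0.026,-0.037],"dr":[0,0,0.05]},{"gripper":0.8,"linear":[-0.023,0.027,-0.037],"dr":[0,0,0.05]},{"gripper":0.8,"linear":[-0.035,0.04,0],"dr":[0,0,0.055]},{"gripper":0.8,"linear":[-0.033,0.042,0],"dr":[0,0,0.055]},{"gripper":0.8,"linear":[-0.031,0.044,0],"dr":[0,0,0.055]},{"gripper":0.8,"linear":[-0.028,0.045,0],"dr":[0,0,0.055]}]'
python3 -m jog '[{"gripper":0.8,"linear":[-0.02,0.035,0],"dr":[0,0,0.04]},{"gripper":0.8,"linear":[0,0,0],"dr":[0,0,0]}]'
python3 -c "
from plan import *
x,y=U(.04,-.138)
st()
plan([(x,y,.24,84.4),(x,y,.185,84.4)],g=.8,step=.055)"
```

```text
time_s: 5.7
eef_pos: [0.6156, 0.0058, 0.2697]
tcp_rot: [[-0.998, 0.064, 0.002], [0.064, 0.998, 0.001], [-0.002, 0.001, -1.0]]
force: [0.7, -0.4, -0.3]
finger_gap: 0.0419
time_s: 5.95
eef_pos: [0.639, 0.0444, 0.2685]
tcp_rot: [[-0.995, 0.101, 0.0], [0.101, 0.995, 0.002], [-0.0, 0.002, -1.0]]
force: [-0.4, -0.5, -0.9]
finger_gap: 0.0415
5.95 [0.639  0.0444 0.2685] psi 84.2 F [-0.4 -0.5 -0.9] gap 0.0415 z [ 0.     0.002 -1.   ]
[{"gripper":0.8,"linear":[0.0,0.003,0.029],"dr":[0.002,0.0,-0.003]},{"gripper":0.8,"linear":[0.0,0.0,0.055],"dr":[0.0,0.0,0.0]}]
end [0.6394 0.0475 0.1845]
```

```bash
python3 -m jog '[{"gripper":0.8,"linear":[0,0.003,0.03],"dr":[0.002,0,0]},{"gripper":0.8,"linear":[0,0,0.04],"dr":[0,0,0]},{"gripper":0.8,"linear":[0,0,0.015],"dr":[0,0,0]},{"gripper":0.8,"linear":[0,0,0],"dr":[0,0,0]}]'
python3 -c "
from plan import *
x,y=U(.04,-.138)
st()
plan([(x,y,.161,84.4)],g=.8,step=.055)"
```

```text
time_s: 6.45
eef_pos: [0.6386, 0.0453, 0.1825]
tcp_rot: [[-0.995, 0.101, 0.001], [0.101, 0.995, -0.001], [-0.001, -0.001, -1.0]]
force: [0.7, -0.1, 0.5]
finger_gap: 0.0421
6.45 [0.6386 0.0453 0.1825] psi 84.2 F [ 0.7 -0.1  0.5] gap 0.0421 z [ 0.001 -0.001 -1.   ]
[{"gripper":0.8,"linear":[0.0,0.002,0.021],"dr":[-0.001,0.001,-0.003]}]
end [0.6389 0.0472 0.1615]
```

```bash
python3 -m jog '[{"gripper":0.8,"linear":[0,0.002,0.013],"dr":[0,0,0]},{"gripper":0.8,"linear":[0,0,0.008],"dr":[0,0,0]},{"gripper":0.8,"linear":[0,0,0.002],"dr":[0,0,0]},{"gripper":0.8,"linear":[0,0,0],"dr":[0,0,0]}]'
python3 - <<'E'
from h import *
cv2.imwrite("pics/s1.png",cv2.resize(robot.camera("side")[140:340,200:440],None,fx=3,fy=3)[:,:,::-1])
E
```

```text
time_s: 6.95
eef_pos: [0.6405, 0.0466, 0.1615]
tcp_rot: [[-0.995, 0.101, 0.006], [0.101, 0.995, -0.002], [-0.007, -0.001, -1.0]]
force: [-0.7, 0.4, -1.3]
finger_gap: 0.0415
```

View pics/s1.png

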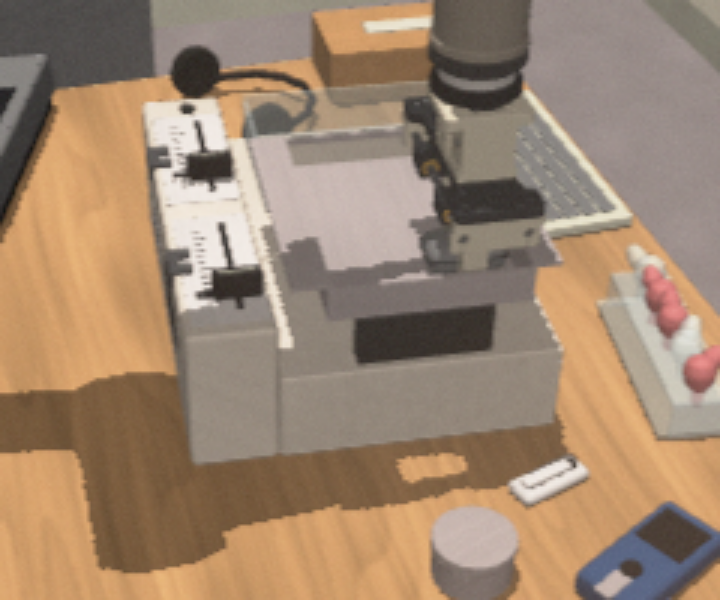

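The side view shows the gripper inside the tray with the case. I lower a bit more and release.

```bash
python3 -m jog '[{"gripper":0.8,"linear":[0,0,0.004],"dr":[0,0.006,0]},{"gripper":0.8,"linear":[0,0,0],"dr":[0,0,0]},{"gripper":0.42,"linear":[0,0,0],"dr":[0,0,0]},{"gripper":0.42,"linear":[0,0,0],"dr":[0,0,0]},{"gripper":0.42,"linear":[0,0,0],"dr":[0,0,0]},{"gripper":0.42,"linear":[0,0,-0.02],"dr":[0,0,0]},{"gripper":0.42,"linear":[0,0,-0.04],"dr":[0,0,0]},{"gripper":0.42,"linear":[0,0,-0.04],"dr":[0,0,0]}]'
python3 - <<'E'
from plan import *
st()
plan([(.47,-.25,.24,30),(.457,-.388,.2,7)],g=.3)
from h import *
img=robot.camera("top");m=robot.camera_model("top");cv2.imwrite("pics/t2.png",img[:,:,::-1])
for o in cases(img,m):
    if o[1]<-.1 and o[0]<.75:print(np.round(o,3))
E
```

```text
time_s: 8.0
eef_pos: [0.6393, 0.0468, 0.2572]
tcp_rot: [[-0.995, 0.101, -0.006], [0.101, 0.995, -0.001], [0.006, -0.002, -1.0]]
force: [1.1, 0.3, -0.2]
finger_gap: 0.0536
8.0 [0.6393 0.0468 0.2572] psi 84.2 F [ 1.1  0.3 -0.2] gap 0.0536 z [-0.006 -0.001 -1.   ]
[{"gripper":0.3,"linear":[0.02,-0.045,0.003],"dr":[-0.001,-0.001,0.135]},{"gripper":0.3,"linear":[0.014,-0.047,0.003],"dr":[-0.001,-0.001,0.135]},{"gripper":0.3,"linear":[0.007,-0.048,0.003],"dr":[-0.001,-0.001,0.135]},{"gripper":0.3,"linear":[0.001,-0.049,0.002],"dr":[-0.001,-0.001,0.135]},{"gripper":0.3,"linear":[-0.006,-0.048,0.002],"dr":[-0.001,-0.001,0.135]},{"gripper":0.3,"linear":[-0.012,-0.047,0.002],"dr":[-0.001,-0.001,0.135]},{"gripper":0.3,"linear":[-0.019,-0.045,0.002],"dr":[-0.001,-0.001,0.135]},{"gripper":0.3,"linear":[-0.038,-0.027,0.013],"dr":[0.001,0.0,0.134]},{"gripper":0.3,"linear":[-0.041,-0.021,0.013],"dr":[0.001,0.0,0.134]},{"gripper":0.3,"linear":[-0.044,-0.016,0.013],"dr":[0.001,0.0,0.134]}]
end [ 0.457  -0.3884  0.2012]
```

View pics/t2.png

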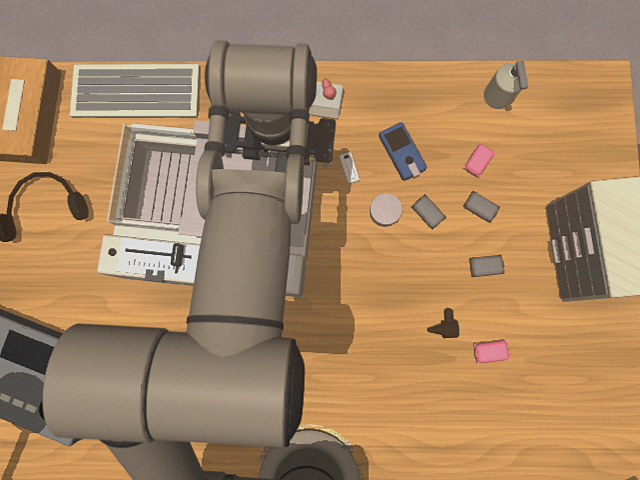

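Remaining cases at (429,211), (481,206), (487,266), unchanged. I go to the (487,266) one.

```bash
python3 -m jog '[{"gripper":0.3,"linear":[0.02,-0.045,0],"dr":[0,0,0.135]},{"gripper":0.3,"linear":[0.014,-0.047,0],"dr":[0,0,0.135]},{"gripper":0.3,"linear":[0.007,-0.048,0.003],"dr":[0,0,0.135]},{"gripper":0.3,"linear":[0.001,-0.049,0.002],"dr":[0,0,0.135]},{"gripper":0.3,"linear":[-0.006,-0.048,0.002],"dr":[0,0,0.135]},{"gripper":0.3,"linear":[-0.012,-0.047,0.002],"dr":[0,0,0.135]},{"gripper":0.3,"linear":[-0.019,-0.045,0.002],"dr":[0,0,0.135]},{"gripper":0.3,"linear":[-0.038,-0.027,0.013],"dr":[0,0,0.134]},{"gripper":0.3,"linear":[-0.041,-0.021,0.013],"dr":[0,0,0.134]},{"gripper":0.3,"linear":[-0.03,-0.01,0.013],"dr":[0,0,0.11]}]'
python3 -m jog '[{"gripper":0.3,"linear":[0,0,0],"dr":[0,0,0]}]'
python3 - <<'E'
from plan import *
st()
plan([(.457,-.388,.06,7)],g=.3)
from h import *
img=cv2.imread("pics/t2.png")[:,:,::-1].copy();hsv=cv2.cvtColor(img,cv2.COLOR_RGB2HSV);print(hsv[266,487],hsv[206,481],hsv[211,429])
m=robot.camera_model("wrist");cv2.imwrite("pics/w2.png",robot.camera("wrist")[:,:,::-1])
print(proj(m,(.457,-.388,.013)))
E
```

```text
time_s: 9.3
eef_pos: [0.4505, -0.3824, 0.2162]
tcp_rot: [[-0.107, 0.994, 0.016], [0.994, 0.107, -0.007], [-0.009, 0.015, -1.0]]
force: [0.4, 0.7, 0.9]
finger_gap: 0.0644
time_s: 9.43
eef_pos: [0.4495, -0.384, 0.2147]
tcp_rot: [[-0.104, 0.994, 0.014], [0.995, 0.104, -0.006], [-0.007, 0.014, -1.0]]
force: [-0.0, 1.2, -0.4]
finger_gap: 0.0643
9.43 [ 0.4495 -0.384   0.2147] psi 6.0 F [-0.   1.2 -0.4] gap 0.0643 z [ 0.014 -0.006 -1.   ]
[{"gripper":0.3,"linear":[-0.001,0.002,0.052],"dr":[0.005,0.002,-0.006]},{"gripper":0.3,"linear":[-0.001,0.002,0.052],"dr":[0.005,0.002,-0.006]},{"gripper":0.3,"linear":[-0.001,0.002,0.052],"dr":[0.005,0.002,-0.006]}]
end [ 0.4572 -0.3871  0.0588]
[ 13  29 142] [ 21  36 141] [ 14  38 146]
[322.99066404 213.96966893]
```

View pics/w2.png

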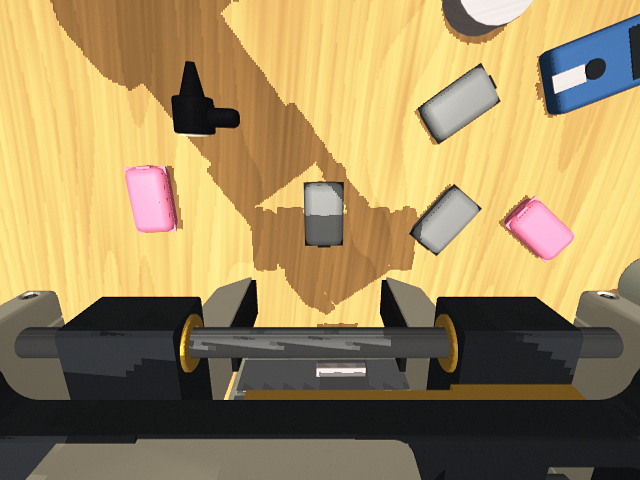

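```bash
sed -i 's/<140)&/<165)\&/' h.py; python3 -m jog '[{"gripper":0.3,"linear":[-0.001,0.002,0.05],"dr":[0.005,0.002,-0.006]},{"gripper":0.3,"linear":[-0.001,0.002,0.05],"dr":[0.005,0.002,-0.006]},{"gripper":0.3,"linear":[-0.001,0.002,0.05],"dr":[0.005,0.002,-0.006]},{"gripper":0.3,"linear":[0,0,0.025],"dr":[0,0,0]},{"gripper":0.3,"linear":[0,0,0],"dr":[0,0,0]}]'
python3 -c "
from plan import *
plan([(.457,-.388,.006,7)],g=.3,step=.05)"
```

```text
time_s: 10.1
eef_pos: [0.4626, -0.3825, 0.0414]
tcp_rot: [[-0.137, 0.991, 0.006], [0.991, 0.137, -0.007], [-0.008, 0.005, -1.0]]
force: [0.4, 0.0, -0.6]
finger_gap: 0.0644
[{"gripper":0.3,"linear":[-0.004,-0.006,0.035],"dr":[0.005,0.008,0.015]}]
end [ 0.4574 -0.3875  0.0064]
```

```bash
python3 -m jog '[{"gripper":0.3,"linear":[-0.005,-0.005,0.01],"dr":[0.005,0.008,0.015]},{"gripper":0.3,"linear":[0,0,0.014],"dr":[0,0,0]},{"gripper":0.3,"linear":[0,0,0.005],"dr":[0,0,0]},{"gripper":0.3,"linear":[0,0,0],"dr":[0,0,0]}]'
python3 -c "
from plan import *
plan([(.457,-.388,.0055,7)],g=.3,step=.05)"
```

```text
time_s: 10.6
eef_pos: [0.4603, -0.3895, 0.0149]
tcp_rot: [[-0.123, 0.992, 0.004], [0.992, 0.123, -0.004], [-0.005, 0.004, -1.0]]
force: [0.3, -0.9, -0.4]
finger_gap: 0.0639
[{"gripper":0.3,"linear":[0.002,-0.003,0.009],"dr":[0.004,0.005,0.002]}]
end [ 0.4571 -0.3879  0.0059]
```

```bash
python3 -m jog '[{"gripper":0.3,"linear":[0.002,-0.003,0.008],"dr":[0.004,0.005,0]},{"gripper":0.3,"linear":[0,0,0.002],"dr":[0,0,0]},{"gripper":0.8,"linear":[0,0,0],"dr":[0,0,0]},{"gripper":0.8,"linear":[0,0,0],"dr":[0,0,0]},{"gripper":0.8,"linear":[0,0,0],"dr":[0,0,0]},{"gripper":0.8,"linear":[0,0,0],"dr":[0,0,0]},{"gripper":0.8,"linear":[0,0,-0.05],"dr":[0,0,0]},{"gripper":0.8,"linear":[0,0,-0.05],"dr":[0,0,0]},{"gripper":0.8,"linear":[0,0,-0.05],"dr":[0,0,0]}]' 40
python3 -c "
from plan import *
st()
x,y=U(-.04,-.138)
plan([(.50,-.18,.26,45),(x,y,.26,84.4)],g=.8,step=.055)"
```

```text
time_s: 11.72
eef_pos: [0.4553, -0.3862, 0.1541]
tcp_rot: [[-0.123, 0.992, -0.007], [0.992, 0.123, 0.008], [0.008, -0.006, -1.0]]
force: [1.4, -0.2, 0.2]
finger_gap: 0.0419
11.72 [ 0.4553 -0.3862  0.1541] psi 7.1 F [ 1.4 -0.2  0.2] gap 0.0419 z [-0.007  0.008 -1.   ]
[{"gripper":0.8,"linear":[0.04,0.014,-0.021],"dr":[-0.001,-0.002,-0.132]},{"gripper":0.8,"linear":[0.038,0.019,-0.021],"dr":[-0.001,-0.002,-0.132]},{"gripper":0.8,"linear":[0.035,0.024,-0.021],"dr":[-0.001,-0.002,-0.132]},{"gripper":0.8,"linear":[0.031,0.028,-0.021],"dr":[-0.001,-0.002,-0.132]},{"gripper":0.8,"linear":[0.027,0.032,-0.021],"dr":[-0.001,-0.002,-0.132]},{"gripper":0.8,"linear":[0.025,0.042,0.0],"dr":[0.0,0.0,-0.138]},{"gripper":0.8,"linear":[0.019,0.045,0.0],"dr":[0.0,0.0,-0.138]},{"gripper":0.8,"linear":[0.013,0.047,0.0],"dr":[0.0,0.0,-0.138]},{"gripper":0.8,"linear":[0.006,0.048,0.0],"dr":[0.0,0.0,-0.138]},{"gripper":0.8,"linear":[-0.001,0.049,0.0],"dr":[0.0,0.0,-0.138]}]
end [0.5605 0.0559 0.2601]
```

```bash
python3 -m jog '[{"gripper":0.8,"linear":[0.04,0.014,-0.021],"dr":[0,0,-0.132]},{"gripper":0.8,"linear":[0.038,0.019,-0.021],"dr":[0,0,-0.132]},{"gripper":0.8,"linear":[0.035,0.024,-0.021],"dr":[0,0,-0.132]},{"gripper":0.8,"linear":[0.031,0.028,-0.021],"dr":[0,0,-0.132]},{"gripper":0.8,"linear":[0.027,0.032,-0.021],"dr":[0,0,-0.132]},{"gripper":0.8,"linear":[0.025,0.042,0],"dr":[0,0,-0.138]},{"gripper":0.8,"linear":[0.019,0.045,0],"dr":[0,0,-0.138]},{"gripper":0.8,"linear":[0.013,0.047,0],"dr":[0,0,-0.138]},{"gripper":0.8,"linear":[0.006,0.046,0],"dr":[0,0,-0.138]},{"gripper":0.8,"linear":[0,0.03,0],"dr":[0,0,-0.1]}]'
python3 -m jog '[{"gripper":0.8,"linear":[0,0,0],"dr":[0,0,0]}]'
python3 -c "
from plan import *
x,y=U(-.04,-.138)
st()
plan([(x,y,.185,84.4)],g=.8,step=.055)"
```

```text
time_s: 12.98
eef_pos: [0.5502, 0.0474, 0.2698]
tcp_rot: [[-0.995, 0.097, 0.004], [0.097, 0.995, 0.0], [-0.004, 0.001, -1.0]]
force: [-1.0, 0.7, -0.6]
finger_gap: 0.0416
time_s: 13.1
eef_pos: [0.5501, 0.0493, 0.2697]
tcp_rot: [[-0.996, 0.093, 0.004], [0.093, 0.996, 0.001], [-0.004, 0.001, -1.0]]
force: [-0.0, 0.2, -0.7]
finger_gap: 0.0417
13.1 [0.5501 0.0493 0.2697] psi 84.6 F [-0.   0.2 -0.7] gap 0.0417 z [ 0.004  0.001 -1.   ]
[{"gripper":0.8,"linear":[-0.004,0.003,0.042],"dr":[0.001,0.002,0.002]},{"gripper":0.8,"linear":[-0.004,0.003,0.042],"dr":[0.001,0.002,0.002]}]
end [0.5589 0.0546 0.1857]
```

```bash
python3 -m jog '[{"gripper":0.8,"linear":[-0.009,0.006,0.03],"dr":[0.001,0.002,0.002]},{"gripper":0.8,"linear":[0,0,0.04],"dr":[0.001,0.002,0]},{"gripper":0.8,"linear":[0,0,0.01],"dr":[0,0,0]},{"gripper":0.8,"linear":[0,0,0],"dr":[0,0,0]}]'
python3 -c "
from plan import *
x,y=U(-.04,-.138)
st()
plan([(x,y,.158,84.4)],g=.8,step=.055)
from h import *
cv2.imwrite('pics/w3.png',robot.camera('wrist')[:,:,::-1])"
```

```text
time_s: 13.6
eef_pos: [0.5606, 0.0513, 0.1896]
tcp_rot: [[-0.995, 0.102, 0.003], [0.102, 0.995, -0.003], [-0.003, -0.002, -1.0]]
force: [0.1, 0.3, -0.9]
finger_gap: 0.0416
13.6 [0.5606 0.0513 0.1896] psi 84.1 F [ 0.1  0.3 -0.9] gap 0.0416 z [ 0.003 -0.003 -1.   ]
[{"gripper":0.8,"linear":[0.001,0.004,0.032],"dr":[-0.002,0.003,-0.004]}]
end [0.5601 0.0553 0.1576]
```

View pics/w3.png

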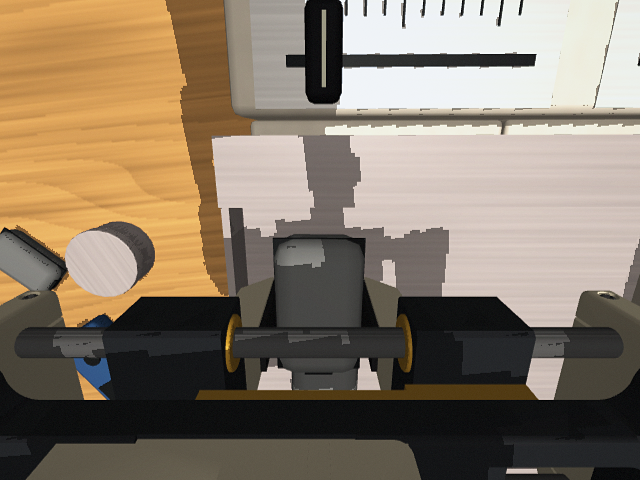

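Wrist view: the held case is at (320,300), inside the end wall at (237,250), with the first case behind it at (323,380) and not touching. I lower and release.

```bash
python3 -m jog '[{"gripper":0.8,"linear":[0,0.004,0.016],"dr":[0,0.003,0]},{"gripper":0.8,"linear":[0,0,0.01],"dr":[0,0,0]},{"gripper":0.8,"linear":[0,0,0.004],"dr":[0,0,0]},{"gripper":0.8,"linear":[0,0,0],"dr":[0,0,0]}]'
```

```text
time_s: 14.15
eef_pos: [0.5625, 0.0551, 0.1606]
tcp_rot: [[-0.995, 0.103, 0.005], [0.103, 0.995, -0.003], [-0.005, -0.002, -1.0]]
force: [-0.5, -0.4, -0.8]
finger_gap: 0.0416
```

```bash
python3 -m jog '[{"gripper":0.8,"linear":[0.003,0,0.003],"dr":[0,0.005,0]},{"gripper":0.8,"linear":[0,0,0],"dr":[0,0,0]},{"gripper":0.42,"linear":[0,0,0],"dr":[0,0,0]},{"gripper":0.42,"linear":[0,0,0],"dr":[0,0,0]},{"gripper":0.42,"linear":[0,0,0],"dr":[0,0,0]},{"gripper":0.42,"linear":[0,0,-0.02],"dr":[0,0,0]},{"gripper":0.42,"linear":[0,0,-0.04],"dr":[0,0,0]},{"gripper":0.42,"linear":[0,0,-0.04],"dr":[0,0,0]}]'
python3 - <<'E'
from plan import *
st()
from h import *
img=robot.camera("top");m=robot.camera_model("top");cv2.imwrite("pics/t3.png",img[:,:,::-1])
for o in cases(img,m):
    if o[1]<-.1 and o[0]<.75:print(np.round(o,3))
plan([(.578,-.263,.2,133.6)],g=.3)
E
```

```text
time_s: 15.15
eef_pos: [0.5582, 0.0556, 0.2577]
tcp_rot: [[-0.995, 0.103, -0.006], [0.103, 0.995, -0.002], [0.006, -0.003, -1.0]]
force: [-0.5, 0.4, 0.8]
finger_gap: 0.053
15.15 [0.5582 0.0556 0.2577] psi 84.1 F [-0.5  0.4  0.8] gap 0.053 z [-0.006 -0.002 -1.   ]
[ 5.78000e-01 -2.63000e-01  4.36390e+01  7.00000e-02  4.20000e-02
  4.28250e+02  2.11263e+02  5.22000e+02]
[ 5.91000e-01 -3.81000e-01  5.69250e+01  7.00000e-02  4.30000e-02
  4.81444e+02  2.06301e+02  5.15000e+02]
[{"gripper":0.3,"linear":[-0.008,-0.052,0.011],"dr":[-0.001,0.0,-0.144]},{"gripper":0.3,"linear":[-0.001,-0.053,0.011],"dr":[-0.001,0.0,-0.144]},{"gripper":0.3,"linear":[0.007,-0.053,0.011],"dr":[-0.001,0.0,-0.144]},{"gripper":0.3,"linear":[0.014,-0.051,0.011],"dr":[-0.001,0.0,-0.144]},{"gripper":0.3,"linear":[0.022,-0.049,0.011],"dr":[-0.001,0.0,-0.144]},{"gripper":0.3,"linear":[0.028,-0.045,0.01],"dr":[-0.001,0.0,-0.144]}]
end [ 0.5784 -0.2626  0.1987]
```

```bash
python3 -m jog '[{"gripper":0.3,"linear":[-0.008,-0.052,0],"dr":[0,0,-0.144]},{"gripper":0.3,"linear":[-0.001,-0.053,0],"dr":[0,0,-0.144]},{"gripper":0.3,"linear":[0.007,-0.053,0.011],"dr":[0,0,-0.144]},{"gripper":0.3,"linear":[0.014,-0.051,0.015],"dr":[0,0,-0.144]},{"gripper":0.3,"linear":[0.022,-0.047,0.02],"dr":[0,0,-0.144]},{"gripper":0.3,"linear":[0.02,-0.03,0.02],"dr":[0,0,-0.12]},{"gripper":0.3,"linear":[0,0,0],"dr":[0,0,0]},{"gripper":0.3,"linear":[0,0,0],"dr":[0,0,0]}]'
python3 - <<'E'
from plan import *
st()
from h import *
m=robot.camera_model("wrist");cv2.imwrite("pics/w4.png",robot.camera("wrist")[:,:,::-1])
print(proj(m,(.578,-.263,.013)))
plan([(.578,-.263,.06,133.6)],g=.3)
E
```

```text
time_s: 16.2
eef_pos: [0.5813, -0.2523, 0.1993]
tcp_rot: [[-0.721, -0.693, 0.012], [-0.693, 0.721, -0.003], [-0.007, -0.011, -1.0]]
force: [0.2, -0.2, -0.2]
finger_gap: 0.0641
16.2 [ 0.5813 -0.2523  0.1993] psi 133.9 F [ 0.2 -0.2 -0.2] gap 0.0641 z [ 0.012 -0.003 -1.   ]
[314.76365937 204.43198267]
[{"gripper":0.3,"linear":[0.004,-0.001,0.046],"dr":[-0.004,0.002,0.002]},{"gripper":0.3,"linear":[0.003,-0.002,0.046],"dr":[-0.004,0.002,0.002]},{"gripper":0.3,"linear":[0.003,-0.002,0.046],"dr":[-0.004,0.002,0.002]}]
end [ 0.5785 -0.2629  0.0612]
```

View pics/w4.png

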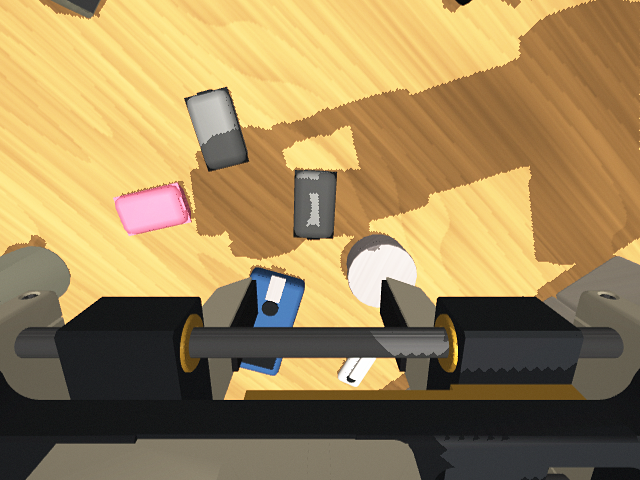

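Wrist view: the case at (315,204) is as predicted; the tin at (382,272) is clear of the finger path. I descend.

```bash
python3 -m jog '[{"gripper":0.3,"linear":[0.008,-0.005,0.03],"dr":[-0.006,0.005,0.003]},{"gripper":0.3,"linear":[0,0,0.05],"dr":[-0.004,0.005,0]},{"gripper":0.3,"linear":[0,0,0.05],"dr":[0,0,0]},{"gripper":0.3,"linear":[0,0,0.025],"dr":[0,0,0]},{"gripper":0.3,"linear":[0,0,0],"dr":[0,0,0]}]'
python3 -c "
from plan import *
plan([(.578,-.263,.0055,133.6)],g=.3,step=.05)"
```

```text
time_s: 16.88
eef_pos: [0.5843, -0.2564, 0.0468]
tcp_rot: [[-0.719, -0.695, 0.007], [-0.695, 0.719, -0.008], [0.0, -0.011, -1.0]]
force: [-0.9, -0.3, 0.7]
finger_gap: 0.0646
[{"gripper":0.3,"linear":[0.009,0.0,0.041],"dr":[-0.011,0.0,0.007]}]
end [ 0.5781 -0.263   0.0058]
```

```bash
python3 -m jog '[{"gripper":0.3,"linear":[0.009,0,0.01],"dr":[-0.01,0,0.007]},{"gripper":0.3,"linear":[0,0,0.016],"dr":[0,0,0]},{"gripper":0.3,"linear":[0,0,0.01],"dr":[0,0,0]},{"gripper":0.3,"linear":[0,0,0],"dr":[0,0,0]}]'
python3 -c "
from plan import *
plan([(.578,-.263,.0055,133.6)],g=.3,step=.05)"
```

```text
time_s: 17.38
eef_pos: [0.5799, -0.2634, 0.0129]
tcp_rot: [[-0.724, -0.69, 0.006], [-0.69, 0.724, -0.003], [-0.002, -0.006, -1.0]]
force: [0.4, -0.2, 0.1]
finger_gap: 0.0642
[{"gripper":0.3,"linear":[0.001,0.002,0.007],"dr":[-0.006,0.002,0.0]}]
end [ 0.5778 -0.2627  0.0058]
```

```bash
python3 -m jog '[{"gripper":0.3,"linear":[0.001,0.002,0.007],"dr":[-0.006,0.002,0]},{"gripper":0.3,"linear":[0,0,0.001],"dr":[0,0,0]},{"gripper":0.8,"linear":[0,0,0],"dr":[0,0,0]},{"gripper":0.8,"linear":[0,0,0],"dr":[0,0,0]},{"gripper":0.8,"linear":[0,0,0],"dr":[0,0,0]},{"gripper":0.8,"linear":[0,0,0],"dr":[0,0,0]},{"gripper":0.8,"linear":[0,0,-0.05],"dr":[0,0,0]},{"gripper":0.8,"linear":[0,0,-0.05],"dr":[0,0,0]},{"gripper":0.8,"linear":[0,0,-0.05],"dr":[0,0,0]},{"gripper":0.8,"linear":[0,0,-0.05],"dr":[0,0,0]}]' 40
python3 -c "
from plan import *
st()
x,y=U(.04,-.066)
plan([(.59,-.2,.28,125),(x,y,.28,84.4)],g=.8,step=.055)"
```

```text
time_s: 18.62
eef_pos: [0.5758, -0.2614, 0.2053]
tcp_rot: [[-0.724, -0.69, -0.009], [-0.69, 0.724, 0.005], [0.003, 0.01, -1.0]]
force: [0.4, -1.2, -1.1]
finger_gap: 0.0415
18.62 [ 0.5758 -0.2614  0.2053] psi 133.6 F [ 0.4 -1.2 -1.1] gap 0.0415 z [-0.009  0.005 -1.   ]
[{"gripper":0.8,"linear":[-0.026,0.018,-0.037],"dr":[0.005,-0.002,0.075]},{"gripper":0.8,"linear":[-0.025,0.019,-0.037],"dr":[0.005,-0.002,0.075]},{"gripper":0.8,"linear":[-0.038,0.038,0.0],"dr":[0.0,0.0,0.118]},{"gripper":0.8,"linear":[-0.033,0.042,0.0],"dr":[0.0,0.0,0.118]},{"gripper":0.8,"linear":[-0.028,0.046,0.0],"dr":[0.0,0.0,0.118]},{"gripper":0.8,"linear":[-0.023,0.049,0.0],"dr":[0.0,0.0,0.118]},{"gripper":0.8,"linear":[-0.017,0.051,0.0],"dr":[0.0,0.0,0.118]},{"gripper":0.8,"linear":[-0.011,0.053,0.0],"dr":[0.0,0.0,0.118]}]
end [0.6472 0.1177 0.2794]
```

```bash
python3 -m jog '[{"gripper":0.8,"linear":[-0.026,0.018,-0.037],"dr":[0.005,-0.002,0.075]},{"gripper":0.8,"linear":[-0.025,0.019,-0.037],"dr":[0.005,-0.002,0.075]},{"gripper":0.8,"linear":[-0.038,0.038,0],"dr":[0,0,0.118]},{"gripper":0.8,"linear":[-0.033,0.042,0],"dr":[0,0,0.118]},{"gripper":0.8,"linear":[-0.028,0.046,0],"dr":[0,0,0.118]},{"gripper":0.8,"linear":[-0.023,0.049,0],"dr":[0,0,0.118]},{"gripper":0.8,"linear":[-0.017,0.049,0],"dr":[0,0,0.118]},{"gripper":0.8,"linear":[-0.008,0.035,0],"dr":[0,0,0.09]},{"gripper":0.8,"linear":[0,0,0],"dr":[0,0,0]},{"gripper":0.8,"linear":[0,0,0],"dr":[0,0,0]}]'
python3 -c "
from plan import *
x,y=U(.04,-.066)
st()
plan([(x,y,.19,84.4)],g=.8,step=.055)"
```

```text
time_s: 19.88
eef_pos: [0.6515, 0.1062, 0.2864]
tcp_rot: [[-0.995, 0.098, 0.01], [0.098, 0.995, -0.005], [-0.01, -0.004, -1.0]]
force: [0.4, -0.7, -0.2]
finger_gap: 0.0416
19.88 [0.6515 0.1062 0.2864] psi 84.4 F [ 0.4 -0.7 -0.2] gap 0.0416 z [ 0.01  -0.005 -1.   ]
[{"gripper":0.8,"linear":[0.004,0.006,0.048],"dr":[-0.002,0.005,0.0]},{"gripper":0.8,"linear":[0.003,0.006,0.048],"dr":[-0.002,0.005,0.0]}]
end [0.6464 0.1185 0.1903]
```

```bash
python3 -m jog '[{"gripper":0.8,"linear":[0.007,0.013,0.03],"dr":[-0.004,0.01,0]},{"gripper":0.8,"linear":[0,0,0.045],"dr":[0,0,0]},{"gripper":0.8,"linear":[0,0,0.02],"dr":[0,0,0]},{"gripper":0.8,"linear":[0,0,0],"dr":[0,0,0]},{"gripper":0.8,"linear":[0,0,0],"dr":[0,0,0]}]'
python3 -c "
from plan import *
x,y=U(.04,-.066)
st()
plan([(x,y,.158,84.4)],g=.8,step=.055)
from h import *
cv2.imwrite('pics/w5.png',robot.camera('wrist')[:,:,::-1])"
```

```text
time_s: 20.5
eef_pos: [0.6466, 0.1128, 0.1913]
tcp_rot: [[-0.995, 0.103, 0.003], [0.103, 0.995, -0.001], [-0.003, -0.001, -1.0]]
force: [0.5, 0.7, -0.1]
finger_gap: 0.0416
20.5 [0.6466 0.1128 0.1913] psi 84.1 F [ 0.5  0.7 -0.1] gap 0.0416 z [ 0.003 -0.001 -1.   ]
[{"gripper":0.8,"linear":[0.001,0.006,0.033],"dr":[-0.001,0.003,-0.005]}]
end [0.6463 0.1189 0.1583]
```

View pics/w5.png

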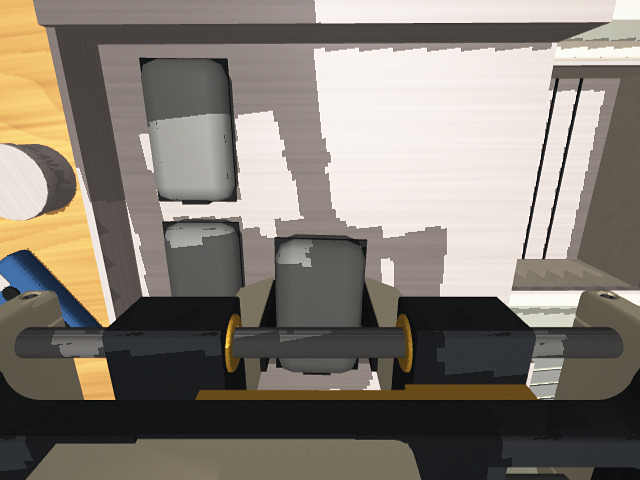

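Wrist view: the two placed cases are at (190,130) and (200,260), and the held one at (320,300). The left finger would be close to the second, so I shift +y by 10 mm before lowering.

```bash
python3 -m jog '[{"gripper":0.8,"linear":[0,0.01,0],"dr":[0,0.003,-0.004]},{"gripper":0.8,"linear":[0,0,0.018],"dr":[0,0,0]},{"gripper":0.8,"linear":[0,0,0.01],"dr":[0,0,0]},{"gripper":0.8,"linear":[0,0,0.003],"dr":[0,0,0]},{"gripper":0.8,"linear":[0,0,0],"dr":[0,0,0]}]'
```

```text
time_s: 21.18
eef_pos: [0.6499, 0.1248, 0.1641]
tcp_rot: [[-0.995, 0.097, 0.008], [0.097, 0.995, 0.0], [-0.008, 0.001, -1.0]]
force: [0.1, -0.7, -0.1]
finger_gap: 0.042
```

```bash
python3 -m jog '[{"gripper":0.8,"linear":[0.003,0,0.005],"dr":[0,0.008,0]},{"gripper":0.8,"linear":[0,0,0.001],"dr":[0,0,0]},{"gripper":0.8,"linear":[0,0,0],"dr":[0,0,0]},{"gripper":0.42,"linear":[0,0,0],"dr":[0,0,0]},{"gripper":0.42,"linear":[0,0,0],"dr":[0,0,0]},{"gripper":0.42,"linear":[0,0,0],"dr":[0,0,0]},{"gripper":0.42,"linear":[0,0,-0.02],"dr":[0,0,0]},{"gripper":0.42,"linear":[0,0,-0.04],"dr":[0,0,0]},{"gripper":0.42,"linear":[0,0,-0.04],"dr":[0,0,0]}]'
python3 - <<'E'
from plan import *
st()
from h import *
img=robot.camera("top");m=robot.camera_model("top");cv2.imwrite("pics/t4.png",img[:,:,::-1])
for o in cases(img,m):
    if o[1]<-.1 and o[0]<.75:print(np.round(o,3))
plan([(.60,-.1,.25,40),(.591,-.381,.2,-33)],g=.3)
E
```

```text
time_s: 22.3
eef_pos: [0.6458, 0.1247, 0.258]
tcp_rot: [[-0.995, 0.098, -0.006], [0.098, 0.995, 0.001], [0.006, 0.0, -1.0]]
force: [0.4, -0.4, 0.7]
finger_gap: 0.0534
22.3 [0.6458 0.1247 0.258 ] psi 84.4 F [ 0.4 -0.4  0.7] gap 0.0534 z [-0.006  0.001 -1.   ]
[ 5.61000e-01 -3.35000e-01  5.69640e+01  6.90000e-02  4.20000e-02
  4.60901e+02  2.19147e+02  5.23000e+02]
[{"gripper":0.3,"linear":[0.005,-0.046,0.003],"dr":[0.001,0.001,0.155]},{"gripper":0.3,"linear":[-0.002,-0.046,0.003],"dr":[0.001,0.001,0.155]},{"gripper":0.3,"linear":[-0.009,-0.045,0.003],"dr":[0.001,0.001,0.155]},{"gripper":0.3,"linear":[-0.016,-0.043,0.003],"dr":[0.001,0.001,0.155]},{"gripper":0.3,"linear":[-0.022,-0.04,0.003],"dr":[0.001,0.001,0.155]},{"gripper":0.3,"linear":[-0.026,-0.023,0.006],"dr":[0.0,0.0,0.159]},{"gripper":0.3,"linear":[-0.03,-0.019,0.006],"dr":[0.0,0.0,0.159]},{"gripper":0.3,"linear":[-0.032,-0.014,0.006],"dr":[0.0,0.0,0.159]},{"gripper":0.3,"linear":[-0.034,-0.009,0.006],"dr":[0.0,0.0,0.159]},{"gripper":0.3,"linear":[-0.035,-0.003,0.006],"dr":[0.0,0.0,0.159]}]
[{"gripper":0.3,"linear":[-0.035,0.002,0.006],"dr":[0.0,0.0,0.159]},{"gripper":0.3,"linear":[-0.034,0.008,0.006],"dr":[0.0,0.0,0.159]},{"gripper":0.3,"linear":[-0.033,0.013,0.006],"dr":[0.0,0.0,0.159]}]
end [ 0.591  -0.3806  0.2016]
```

The last case has been knocked aside and is now at (0.561,-0.335), px (461,219). Replanning.

Run:
```python
from plan import *
plan([(.60,-.1,.26,40),(.561,-.335,.2,-33)],g=.3)
```

```text
[{"gripper":0.3,"linear":[0.005,-0.046,0.001],"dr":[0.001,0.001,0.155]},{"gripper":0.3,"linear":[-0.002,-0.046,0.001],"dr":[0.001,0.001,0.155]},{"gripper":0.3,"linear":[-0.009,-0.045,0.001],"dr":[0.001,0.001,0.155]},{"gripper":0.3,"linear":[-0.016,-0.043,0.001],"dr":[0.001,0.001,0.155]},{"gripper":0.3,"linear":[-0.022,-0.04,0.001],"dr":[0.001,0.001,0.155]},{"gripper":0.3,"linear":[-0.019,-0.023,0.007],"dr":[0.0,0.0,0.159]},{"gripper":0.3,"linear":[-0.023,-0.019,0.007],"dr":[0.0,0.0,0.159]},{"gripper":0.3,"linear":[-0.025,-0.015,0.007],"dr":[0.0,0.0,0.159]},{"gripper":0.3,"linear":[-0.028,-0.011,0.007],"dr":[0.0,0.0,0.159]},{"gripper":0.3,"linear":[-0.029,-0.007,0.007],"dr":[0.0,0.0,0.159]}]
[{"gripper":0.3,"linear":[-0.03,-0.002,0.007],"dr":[0.0,0.0,0.159]},{"gripper":0.3,"linear":[-0.03,0.003,0.007],"dr":[0.0,0.0,0.159]},{"gripper":0.3,"linear":[-0.029,0.007,0.007],"dr":[0.0,0.0,0.159]}]
end [ 0.5605 -0.3354  0.2037]
```

View pics/t4.png

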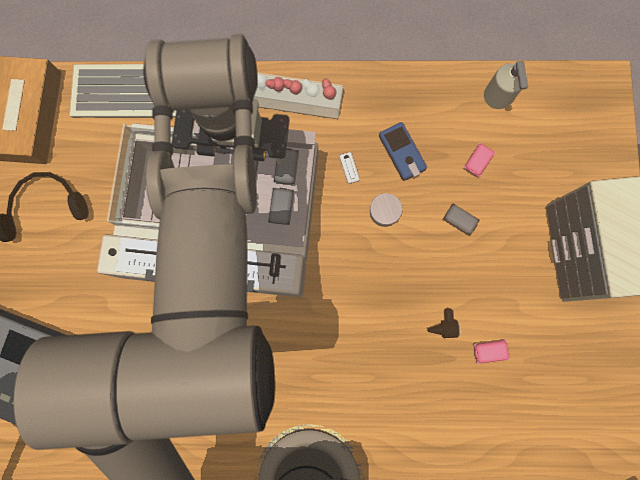

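The top view shows one grey case left, at (461,219), and two in the tray at the right.

```bash
python3 -m jog '[{"gripper":0.3,"linear":[0.005,-0.046,0],"dr":[0,0,0.155]},{"gripper":0.3,"linear":[-0.002,-0.046,0],"dr":[0,0,0.155]},{"gripper":0.3,"linear":[-0.009,-0.045,0],"dr":[0,0,0.155]},{"gripper":0.3,"linear":[-0.016,-0.043,0],"dr":[0,0,0.155]},{"gripper":0.3,"linear":[-0.022,-0.04,0],"dr":[0,0,0.155]},{"gripper":0.3,"linear":[-0.019,-0.023,0.007],"dr":[0,0,0.159]},{"gripper":0.3,"linear":[-0.023,-0.019,0.007],"dr":[0,0,0.159]},{"gripper":0.3,"linear":[-0.025,-0.015,0.007],"dr":[0,0,0.159]},{"gripper":0.3,"linear":[-0.028,-0.011,0.007],"dr":[0,0,0.159]},{"gripper":0.3,"linear":[-0.029,-0.007,0.007],"dr":[0,0,0.159]}]'
python3 -m jog '[{"gripper":0.3,"linear":[-0.03,-0.002,0.007],"dr":[0,0,0.159]},{"gripper":0.3,"linear":[-0.025,0.003,0.007],"dr":[0,0,0.159]},{"gripper":0.3,"linear":[0,0,0],"dr":[0,0,0]},{"gripper":0.3,"linear":[0,0,0],"dr":[0,0,0]}]'
python3 - <<'E'
from plan import *
st()
plan([(.561,-.335,.2,-33)],g=.3)
E
```

```text
time_s: 23.6
eef_pos: [0.5686, -0.2546, 0.2307]
tcp_rot: [[0.144, 0.99, 0.014], [0.99, -0.144, -0.0], [0.002, 0.014, -1.0]]
force: [0.5, 0.3, 0.6]
finger_gap: 0.0644
time_s: 24.1
eef_pos: [0.5566, -0.3119, 0.2154]
tcp_rot: [[0.456, 0.89, 0.014], [0.89, -0.456, 0.0], [0.006, 0.012, -1.0]]
force: [-0.6, 0.3, -0.8]
finger_gap: 0.0642
24.1 [ 0.5566 -0.3119  0.2154] psi -27.1 F [-0.6  0.3 -0.8] gap 0.0642 z [ 0.014  0.    -1.   ]
[{"gripper":0.3,"linear":[-0.019,0.014,0.015],"dr":[0.012,-0.007,0.103]}]
end [ 0.5606 -0.3352  0.2004]
```

```bash
python3 -m jog '[{"gripper":0.3,"linear":[-0.019,0.014,0.015],"dr":[0.012,-0.007,0.103]},{"gripper":0.3,"linear":[0,0,0],"dr":[0,0,0]},{"gripper":0.3,"linear":[0,0,0],"dr":[0,0,0]}]'
python3 - <<'E'
from plan import *
st()
from h import *
m=robot.camera_model("wrist");cv2.imwrite("pics/w6.png",robot.camera("wrist")[:,:,::-1])
print(proj(m,(.561,-.335,.013)))
plan([(.561,-.335,.06,-33)],g=.3)
E
```

```text
time_s: 24.48
eef_pos: [0.5623, -0.3321, 0.2022]
tcp_rot: [[0.538, 0.843, 0.002], [0.843, -0.538, -0.0], [0.001, 0.002, -1.0]]
force: [0.0, 0.1, 0.5]
finger_gap: 0.0644
24.48 [ 0.5623 -0.3321  0.2022] psi -32.6 F [0.  0.1 0.5] gap 0.0644 z [ 0.002 -0.    -1.   ]
[319.04519776 216.32742741]
[{"gripper":0.3,"linear":[-0.001,0.0,0.047],"dr":[0.001,0.0,0.002]},{"gripper":0.3,"linear":[-0.001,0.0,0.047],"dr":[0.001,0.0,0.002]},{"gripper":0.3,"linear":[-0.001,0.0,0.047],"dr":[0.001,0.0,0.002]}]
end [ 0.5606 -0.3346  0.0611]
```

View pics/w6.png

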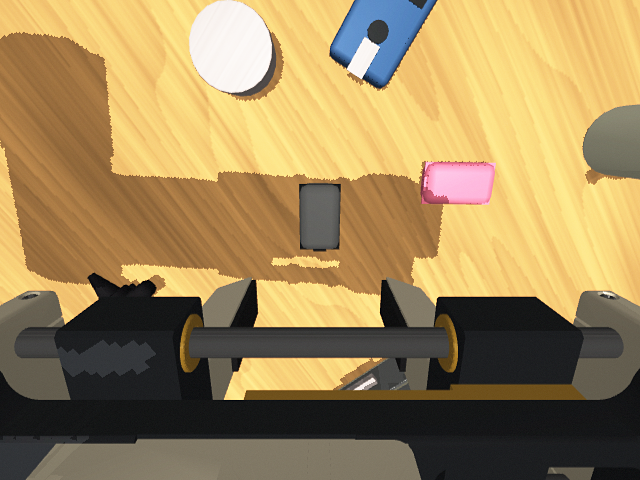

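Case at (319,216), as predicted. I descend.

```bash
python3 -m jog '[{"gripper":0.3,"linear":[-0.003,0,0.04],"dr":[0.001,0,0.002]},{"gripper":0.3,"linear":[0,0,0.047],"dr":[0,0,0]},{"gripper":0.3,"linear":[0,0,0.047],"dr":[0,0,0]},{"gripper":0.3,"linear":[0,0,0.025],"dr":[0,0,0]},{"gripper":0.3,"linear":[0,0,0],"dr":[0,0,0]},{"gripper":0.3,"linear":[0,0,0],"dr":[0,0,0]}]'
python3 -c "
from plan import *
plan([(.561,-.335,.0055,-33)],g=.3,step=.05)"
```

```text
time_s: 25.28
eef_pos: [0.5647, -0.3318, 0.0461]
tcp_rot: [[0.53, 0.848, 0.01], [0.848, -0.53, -0.005], [0.001, 0.011, -1.0]]
force: [-0.0, -0.2, 1.2]
finger_gap: 0.0641
[{"gripper":0.3,"linear":[-0.005,-0.002,0.041],"dr":[0.011,-0.001,0.018]}]
end [ 0.5608 -0.3352  0.0051]
```

```bash
python3 -m jog '[{"gripper":0.3,"linear":[-0.005,-0.002,0.01],"dr":[0.011,0,0.018]},{"gripper":0.3,"linear":[0,0,0.016],"dr":[0,0,0]},{"gripper":0.3,"linear":[0,0,0.01],"dr":[0,0,0]},{"gripper":0.3,"linear":[0,0,0],"dr":[0,0,0]}]'
python3 -c "
from plan import *
plan([(.561,-.335,.0055,-33)],g=.3,step=.05)"
```

```text
time_s: 25.78
eef_pos: [0.5614, -0.3361, 0.0107]
tcp_rot: [[0.546, 0.838, 0.004], [0.838, -0.546, -0.002], [0.001, 0.004, -1.0]]
force: [-0.8, 0.4, -0.7]
finger_gap: 0.0642
[{"gripper":0.3,"linear":[0.001,-0.001,0.005],"dr":[0.004,-0.001,-0.001]}]
end [ 0.5611 -0.3348  0.0057]
```

```bash
python3 -m jog '[{"gripper":0.3,"linear":[0.001,-0.001,0.005],"dr":[0.004,0,0]},{"gripper":0.3,"linear":[0,0,0],"dr":[0,0,0]},{"gripper":0.8,"linear":[0,0,0],"dr":[0,0,0]},{"gripper":0.8,"linear":[0,0,0],"dr":[0,0,0]},{"gripper":0.8,"linear":[0,0,0],"dr":[0,0,0]},{"gripper":0.8,"linear":[0,0,0],"dr":[0,0,0]},{"gripper":0.8,"linear":[0,0,-0.05],"dr":[0,0,0]},{"gripper":0.8,"linear":[0,0,-0.05],"dr":[0,0,0]},{"gripper":0.8,"linear":[0,0,-0.05],"dr":[0,0,0]},{"gripper":0.8,"linear":[0,0,-0.05],"dr":[0,0,0]}]' 40
python3 -c "
from plan import *
st()
x,y=U(-.04,-.060)
plan([(.53,-.22,.29,0),(x,y,.29,84.4)],g=.8,step=.055)"
```

```text
time_s: 27.02
eef_pos: [0.5592, -0.3334, 0.2059]
tcp_rot: [[0.546, 0.838, -0.008], [0.838, -0.546, 0.007], [0.002, -0.011, -1.0]]
force: [0.5, 0.9, -1.8]
finger_gap: 0.0417
27.02 [ 0.5592 -0.3334  0.2059] psi -33.1 F [ 0.5  0.9 -1.8] gap 0.0417 z [-0.008  0.007 -1.   ]
[{"gripper":0.8,"linear":[0.02,-0.022,-0.021],"dr":[-0.002,-0.001,-0.144]},{"gripper":0.8,"linear":[0.023,-0.019,-0.021],"dr":[-0.002,-0.001,-0.144]},{"gripper":0.8,"linear":[0.025,-0.015,-0.021],"dr":[-0.002,-0.001,-0.144]},{"gripper":0.8,"linear":[0.027,-0.011,-0.021],"dr":[-0.002,-0.001,-0.144]},{"gripper":0.8,"linear":[0.039,0.004,0.0],"dr":[0.0,0.0,-0.164]},{"gripper":0.8,"linear":[0.038,0.01,0.0],"dr":[0.0,0.0,-0.164]},{"gripper":0.8,"linear":[0.036,0.016,0.0],"dr":[0.0,0.0,-0.164]},{"gripper":0.8,"linear":[0.033,0.022,0.0],"dr":[0.0,0.0,-0.164]},{"gripper":0.8,"linear":[0.029,0.027,0.0],"dr":[0.0,0.0,-0.164]},{"gripper":0.8,"linear":[0.024,0.031,0.0],"dr":[0.0,0.0,-0.164]}]
[{"gripper":0.8,"linear":[0.018,0.035,0.0],"dr":[0.0,0.0,-0.164]},{"gripper":0.8,"linear":[0.012,0.037,0.0],"dr":[0.0,0.0,-0.164]},{"gripper":0.8,"linear":[0.006,0.039,0.0],"dr":[0.0,0.0,-0.164]}]
end [0.5659 0.1327 0.2909]
```

```bash
python3 -m jog '[{"gripper":0.8,"linear":[0.02,-0.022,-0.021],"dr":[0,0,-0.144]},{"gripper":0.8,"linear":[0.023,-0.019,-0.021],"dr":[0,0,-0.144]},{"gripper":0.8,"linear":[0.025,-0.015,-0.021],"dr":[0,0,-0.144]},{"gripper":0.8,"linear":[0.027,-0.011,-0.021],"dr":[0,0,-0.144]},{"gripper":0.8,"linear":[0.039,0.004,0],"dr":[0,0,-0.164]},{"gripper":0.8,"linear":[0.038,0.01,0],"dr":[0,0,-0.164]},{"gripper":0.8,"linear":[0.036,0.016,0],"dr":[0,0,-0.164]},{"gripper":0.8,"linear":[0.033,0.022,0],"dr":[0,0,-0.164]},{"gripper":0.8,"linear":[0.029,0.027,0],"dr":[0,0,-0.164]},{"gripper":0.8,"linear":[0.024,0.031,0],"dr":[0,0,-0.164]}]'
python3 -m jog '[{"gripper":0.8,"linear":[0.018,0.035,0],"dr":[0,0,-0.164]},{"gripper":0.8,"linear":[0.01,0.034,0],"dr":[0,0,-0.15]},{"gripper":0.8,"linear":[0,0,0],"dr":[0,0,0]},{"gripper":0.8,"linear":[0,0,0],"dr":[0,0,0]}]'
python3 -c "
from plan import *
x,y=U(-.04,-.06)
st()
plan([(x,y,.27,84.4)],g=.8,step=.055)"
```

```text
time_s: 28.28
eef_pos: [0.5447, 0.0232, 0.2998]
tcp_rot: [[-0.856, 0.517, 0.002], [0.517, 0.856, 0.001], [-0.001, 0.002, -1.0]]
force: [-0.3, 0.2, -0.8]
finger_gap: 0.0416
time_s: 28.78
eef_pos: [0.5496, 0.1024, 0.2999]
tcp_rot: [[-0.977, 0.213, 0.002], [0.213, 0.977, 0.001], [-0.002, 0.001, -1.0]]
force: [0.5, 0.7, -1.3]
finger_gap: 0.0418
28.77 [0.5496 0.1024 0.2999] psi 77.7 F [ 0.5  0.7 -1.3] gap 0.0418 z [ 0.002  0.001 -1.   ]
[{"gripper":0.8,"linear":[-0.011,0.033,0.03],"dr":[0.001,0.002,-0.117]}]
end [0.5674 0.1323 0.2699]
```

```bash
python3 -m jog '[{"gripper":0.8,"linear":[-0.011,0.033,0.03],"dr":[0,0.002,-0.117]},{"gripper":0.8,"linear":[0,0,0],"dr":[0,0,0]},{"gripper":0.8,"linear":[0,0,0.04],"dr":[0,0,0]},{"gripper":0.8,"linear":[0,0,0.03],"dr":[0,0,0]},{"gripper":0.8,"linear":[0,0,0.005],"dr":[0,0,0]},{"gripper":0.8,"linear":[0,0,0],"dr":[0,0,0]}]'
python3 -c "
from plan import *
x,y=U(-.04,-.06)
st()
plan([(x,y,.158,84.4)],g=.8,step=.055)
from h import *
cv2.imwrite('pics/w7.png',robot.camera('wrist')[:,:,::-1])"
```

```text
time_s: 29.52
eef_pos: [0.57, 0.1253, 0.1973]
tcp_rot: [[-0.994, 0.112, 0.007], [0.112, 0.994, -0.001], [-0.007, 0.0, -1.0]]
force: [-0.0, -0.3, 0.0]
finger_gap: 0.0416
29.52 [0.57   0.1253 0.1973] psi 83.6 F [-0.  -0.3  0. ] gap 0.0416 z [ 0.007 -0.001 -1.   ]
[{"gripper":0.8,"linear":[0.004,0.007,0.039],"dr":[0.0,0.007,-0.014]}]
end [0.5671 0.1326 0.1583]
```

View pics/w7.png

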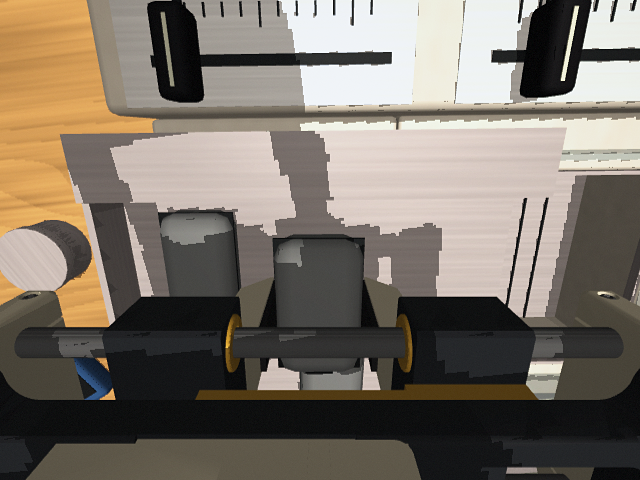

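```bash
python3 -m jog '[{"gripper":0.8,"linear":[0.004,0.009,0],"dr":[0,0.007,-0.014]},{"gripper":0.8,"linear":[0,0,0.022],"dr":[0,0,0]},{"gripper":0.8,"linear":[0,0,0.01],"dr":[0,0,0]},{"gripper":0.8,"linear":[0,0,0.003],"dr":[0,0,0]},{"gripper":0.8,"linear":[0,0,0],"dr":[0,0,0]}]'
```

```text
time_s: 30.2
eef_pos: [0.5694, 0.1366, 0.1672]
tcp_rot: [[-0.995, 0.096, 0.009], [0.096, 0.995, 0.002], [-0.009, 0.002, -1.0]]
force: [-0.2, -0.0, -0.1]
finger_gap: 0.0419
```

```bash
python3 -m jog '[{"gripper":0.8,"linear":[0.002,-0.003,0.007],"dr":[0,0.008,0]},{"gripper":0.8,"linear":[0,0,0.002],"dr":[0,0,0]},{"gripper":0.8,"linear":[0,0,0],"dr":[0,0,0]}]'
python3 -m jog '[{"gripper":0.42,"linear":[0,0,0],"dr":[0,0,0]},{"gripper":0.42,"linear":[0,0,0],"dr":[0,0,0]},{"gripper":0.42,"linear":[0,0,0],"dr":[0,0,0]},{"gripper":0.42,"linear":[0,0,-0.02],"dr":[0,0,0]},{"gripper":0.42,"linear":[0,0,-0.04],"dr":[0,0,0]},{"gripper":0.42,"linear":[0,0,-0.04],"dr":[0,0,0]},{"gripper":0.9,"linear":[0,0,0],"dr":[0,0,0]}]'
python3 - <<'E'
from plan import *
st()
from h import *
cv2.imwrite('pics/s2.png',robot.camera('side')[:,:,::-1])
cv2.imwrite('pics/w8.png',robot.camera('wrist')[:,:,::-1])
E
```

```text
time_s: 30.58
eef_pos: [0.5675, 0.1336, 0.1586]
tcp_rot: [[-0.995, 0.096, 0.002], [0.096, 0.995, 0.002], [-0.002, 0.003, -1.0]]
force: [-0.3, 0.0, -0.7]
finger_gap: 0.0417
time_s: 31.45
eef_pos: [0.5674, 0.1334, 0.2618]
tcp_rot: [[-0.995, 0.096, 0.002], [0.096, 0.995, 0.003], [-0.002, 0.003, -1.0]]
force: [0.6, 0.6, 0.4]
finger_gap: 0.0476
31.45 [0.5674 0.1334 0.2618] psi 84.5 F [0.6 0.6 0.4] gap 0.0476 z [ 0.002  0.003 -1.   ]
```

View pics/w8.png

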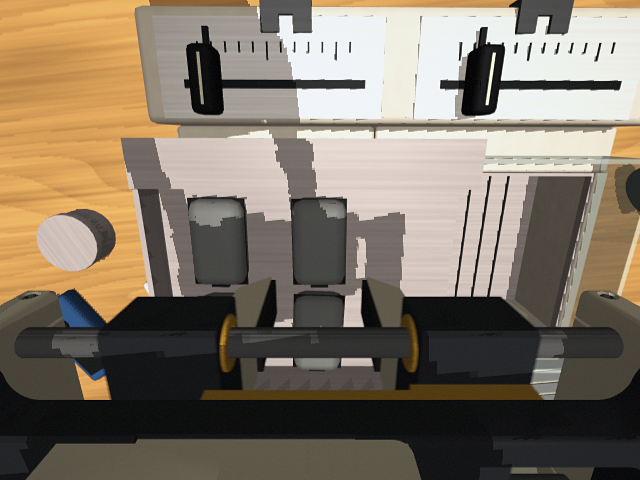

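View pics/s2.png

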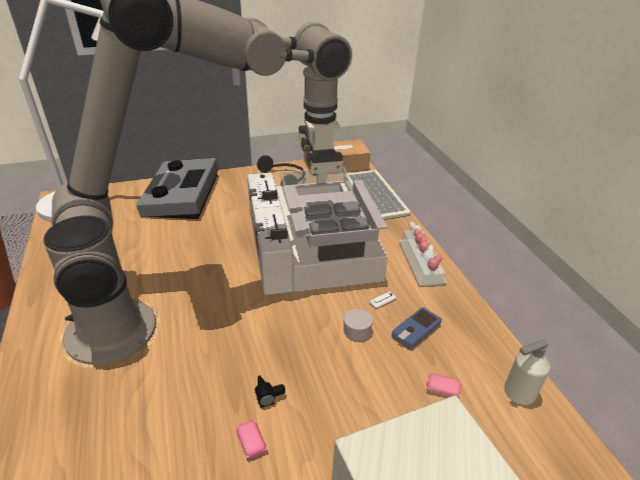

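All four cases lie in the level tray: wrist (217,240), (320,240), (320,330), and the fourth under the left finger. The side view confirms all four and no grey case is left on the desk. Next I shut the gripper, turn it 90° so the body stays clear of the rising tray, and go over press_spot.

```bash
python3 -c "
from plan import *
x,y=U(-.105,.03);print(x,y)
plan([(x,y,.25,-5.6)],g=1.0,step=.055)"
```

```text
0.5114286099946822 0.22860302647416564
[{"gripper":1.0,"linear":[0.006,0.009,0.001],"dr":[0.0,0.0,0.157]},{"gripper":1.0,"linear":[0.008,0.008,0.001],"dr":[0.0,0.0,0.157]},{"gripper":1.0,"linear":[0.009,0.007,0.001],"dr":[0.0,0.0,0.157]},{"gripper":1.0,"linear":[0.01,0.005,0.001],"dr":[0.0,0.0,0.157]},{"gripper":1.0,"linear":[0.01,0.004,0.001],"dr":[0.0,0.0,0.157]},{"gripper":1.0,"linear":[0.011,0.002,0.001],"dr":[0.0,0.0,0.157]},{"gripper":1.0,"linear":[0.011,0.0,0.001],"dr":[0.0,0.0,0.157]},{"gripper":1.0,"linear":[0.011,-0.002,0.001],"dr":[0.0,0.0,0.157]},{"gripper":1.0,"linear":[0.01,-0.003,0.001],"dr":[0.0,0.0,0.157]},{"gripper":1.0,"linear":[0.01,-0.005,0.001],"dr":[0.0,0.0,0.157]}]
end [0.5112 0.2293 0.2486]
```

```bash
python3 -m jog '[{"gripper":1.0,"linear":[0.006,0.009,0],"dr":[0,0,0.157]},{"gripper":1.0,"linear":[0.008,0.008,0],"dr":[0,0,0.157]},{"gripper":1.0,"linear":[0.009,0.007,0],"dr":[0,0,0.157]},{"gripper":1.0,"linear":[0.01,0.005,0],"dr":[0,0,0.157]},{"gripper":1.0,"linear":[0.01,0.004,0],"dr":[0,0,0.157]},{"gripper":1.0,"linear":[0.011,0.002,0],"dr":[0,0,0.157]},{"gripper":1.0,"linear":[0.011,0,0],"dr":[0,0,0.157]},{"gripper":1.0,"linear":[0.011,-0.002,0],"dr":[0,0,0.157]},{"gripper":1.0,"linear":[0.01,-0.003,0],"dr":[0,0,0.157]},{"gripper":1.0,"linear":[0.01,-0.005,0],"dr":[0,0,0.157]}]'
python3 -m jog '[{"gripper":1.0,"linear":[0,0,0],"dr":[0,0,0]},{"gripper":1.0,"linear":[0,0,0],"dr":[0,0,0]}]'
python3 -c "
from plan import *
st()
x,y=U(-.105,.03)
plan([(x,y,.20,-5.6)],g=1.0,step=.055)"
```

```text
time_s: 32.8
eef_pos: [0.5046, 0.2311, 0.2404]
tcp_rot: [[0.148, 0.988, -0.037], [0.989, -0.148, -0.005], [-0.01, -0.036, -0.999]]
force: [-0.5, -1.0, -0.0]
finger_gap: 0.0006
time_s: 33.05
eef_pos: [0.5034, 0.231, 0.2379]
tcp_rot: [[0.143, 0.989, -0.041], [0.99, -0.143, -0.006], [-0.012, -0.04, -0.999]]
force: [0.4, -0.4, -0.5]
finger_gap: 0.0003
33.05 [0.5034 0.231  0.2379] psi -8.2 F [ 0.4 -0.4 -0.5] gap 0.0003 z [-0.041 -0.006 -0.999]
[{"gripper":1.0,"linear":[-0.001,0.01,0.038],"dr":[-0.04,0.011,-0.046]}]
end [0.5116 0.2283 0.1995]
```

```bash
python3 -m jog '[{"gripper":1.0,"linear":[-0.001,0.008,0],"dr":[-0.04,0.011,-0.046]},{"gripper":1.0,"linear":[0,0,0],"dr":[0,0,0]},{"gripper":1.0,"linear":[0,0,0],"dr":[0,0,0]}]'
python3 - <<'E'
from plan import *
st()
x,y=U(-.105,.03)
plan([(x,y,.20,-5.6)],g=1.0,step=.055)
E
```

```text
time_s: 33.42
eef_pos: [0.5113, 0.2276, 0.2363]
tcp_rot: [[0.093, 0.996, -0.002], [0.996, -0.093, -0.001], [-0.001, -0.002, -1.0]]
force: [-0.1, 0.1, -0.4]
finger_gap: 0.0003
33.42 [0.5113 0.2276 0.2363] psi -5.3 F [-0.1  0.1 -0.4] gap 0.0003 z [-0.002 -0.001 -1.   ]
[{"gripper":1.0,"linear":[0.001,0.0,0.036],"dr":[-0.002,0.002,0.005]}]
end [0.5113 0.2285 0.2003]
```

```bash
python3 -m jog '[{"gripper":1.0,"linear":[0.001,0,0.02],"dr":[-0.002,0.002,0]},{"gripper":1.0,"linear":[0,0,0.015],"dr":[0,0,0]},{"gripper":1.0,"linear":[0,0,0],"dr":[0,0,0]},{"gripper":1.0,"linear":[0,0,0],"dr":[0,0,0]}]'
python3 - <<'E'
from plan import *
st()
from h import *
m=robot.camera_model("side");x,y=U(-.105,.03)
for z in (.185,.145):print(proj(m,(x,y,z)))
cv2.imwrite('pics/s3.png',cv2.resize(robot.camera('side')[130:330,200:440],None,fx=3,fy=3)[:,:,::-1])
cv2.imwrite('pics/w9.png',robot.camera('wrist')[:,:,::-1])
E
```

```text
time_s: 33.92
eef_pos: [0.5118, 0.2284, 0.2008]
tcp_rot: [[0.093, 0.996, -0.001], [0.996, -0.093, 0.001], [0.001, -0.001, -1.0]]
force: [0.0, -0.4, -0.8]
finger_gap: 0.0003
33.92 [0.5118 0.2284 0.2008] psi -5.4 F [ 0.  -0.4 -0.8] gap 0.0003 z [-0.001  0.001 -1.   ]
[287.5171687 189.1594311]
[287.72557253 201.35777109]
```

View pics/s3.png

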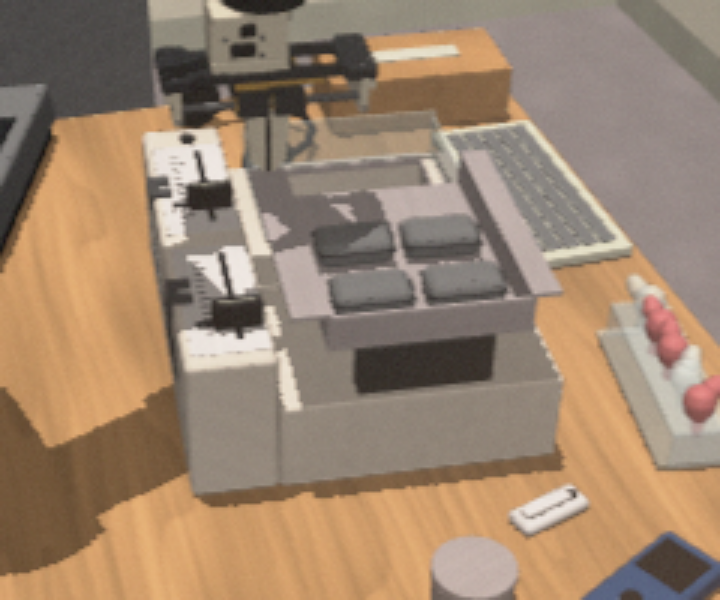

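View pics/w9.png

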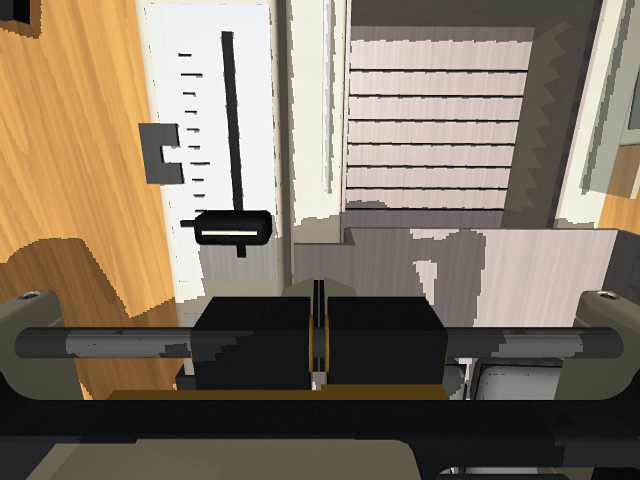

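Four cases sit neatly in the tray; the shut fingers are over the flange near the lip. Pressing now.

```bash
python3 -m jog '[{"gripper":1.0,"linear":[0,0,0.012],"dr":[0,0,0]},{"gripper":1.0,"linear":[0,0,0.006],"dr":[0,0,0]},{"gripper":1.0,"linear":[0,0,0.004],"dr":[0,0,0]},{"gripper":1.0,"linear":[0,0,0.002],"dr":[0,0,0]}]'
```

```text
time_s: 34.52
eef_pos: [0.5126, 0.2317, 0.1815]
tcp_rot: [[0.093, 0.996, 0.007], [0.996, -0.093, 0.008], [0.009, 0.006, -1.0]]
force: [-4.8, -1.4, 11.0]
finger_gap: 0.001
```

```bash
python3 -m jog '[{"gripper":1.0,"linear":[0.001,0,0.008],"dr":[0,0,0]},{"gripper":1.0,"linear":[0.001,0,0.008],"dr":[0,0,0]},{"gripper":1.0,"linear":[0.002,0,0.007],"dr":[0,0,0]}]'
```

```text
time_s: 34.9
eef_pos: [0.5141, 0.2419, 0.1656]
tcp_rot: [[0.092, 0.996, 0.017], [0.996, -0.092, 0.02], [0.022, 0.015, -1.0]]
force: [-1.7, -0.1, 9.9]
finger_gap: 0.0005
```

```bash
python3 -m jog '[{"gripper":1.0,"linear":[-0.002,0,0.008],"dr":[0.015,-0.02,0]},{"gripper":1.0,"linear":[0,0,0.007],"dr":[0,0,0]},{"gripper":1.0,"linear":[0,0,0.006],"dr":[0,0,0]}]'
```

```text
time_s: 35.28
eef_pos: [0.5153, 0.2469, 0.1493]
tcp_rot: [[0.091, 0.996, 0.009], [0.996, -0.091, 0.014], [0.015, 0.007, -1.0]]
force: [-2.2, 4.1, 17.5]
finger_gap: 0.0008
```

```bash
python3 -m jog '[{"gripper":1.0,"linear":[-0.002,-0.001,0.003],"dr":[0.007,-0.014,0]},{"gripper":1.0,"linear":[-0.001,0,0.001],"dr":[0,0,0]}]'
python3 - <<'E'
from h import *
cv2.imwrite('pics/s4.png',cv2.resize(robot.camera('side')[130:330,200:440],None,fx=3,fy=3)[:,:,::-1])
E
```

```text
time_s: 35.52
eef_pos: [0.516, 0.2477, 0.1493]
tcp_rot: [[0.091, 0.996, 0.009], [0.996, -0.091, 0.008], [0.008, 0.008, -1.0]]
force: [-2.2, 2.1, 5.6]
finger_gap: 0.0001
```

View pics/s4.png

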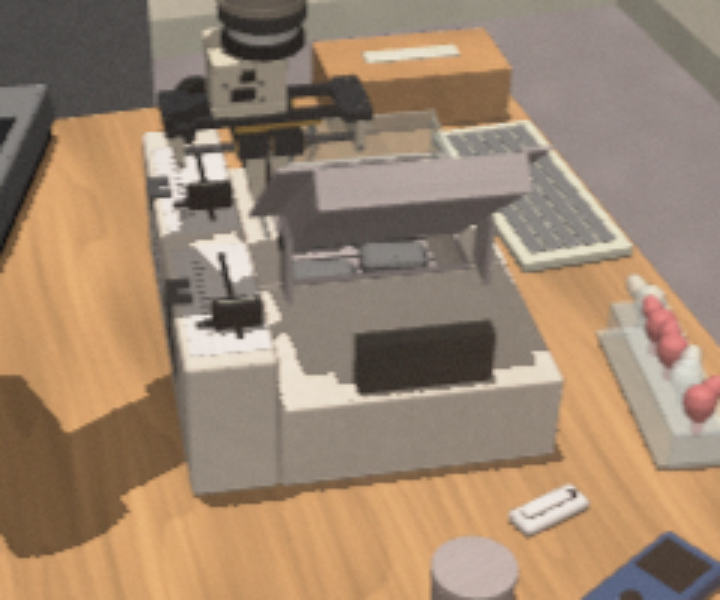

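The tray is fully tilted and cases are visible below in the basket at (325,268) and (393,255). I hold a moment and look.

```bash
python3 -m jog '[{"gripper":1.0,"linear":[0,0,0.004],"dr":[0,0,0]},{"gripper":1.0,"linear":[0,0,0.003],"dr":[0,0,0]},{"gripper":1.0,"linear":[0,0,0.001],"dr":[0,0,0]},{"gripper":1.0,"linear":[0,0,0.001],"dr":[0,0,0]},{"gripper":1.0,"linear":[0,0,0.001],"dr":[0,0,0]}]'
python3 - <<'E'
from h import *
cv2.imwrite('pics/w10.png',robot.camera('wrist')[:,:,::-1])
cv2.imwrite('pics/t5.png',robot.camera('top')[90:310,80:330][:,:,::-1].repeat(3,0).repeat(3,1))
E
```

```text
time_s: 36.2
eef_pos: [0.5194, 0.2524, 0.1451]
tcp_rot: [[0.09, 0.996, 0.022], [0.996, -0.09, 0.017], [0.019, 0.021, -1.0]]
force: [-0.5, 0.8, 6.3]
finger_gap: 0.0003
```

View pics/w10.png

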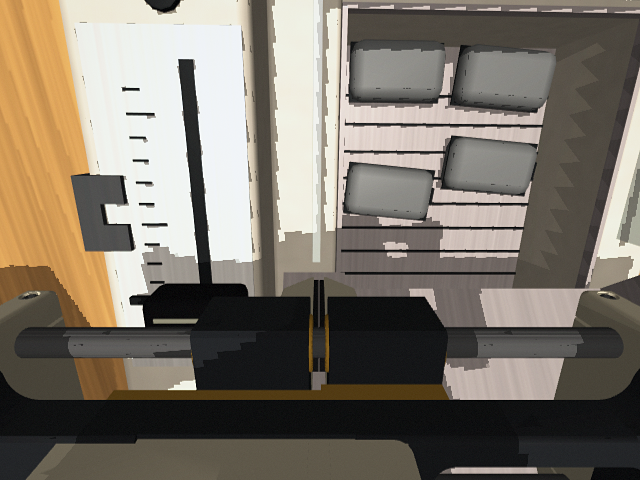

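View pics/t5.png

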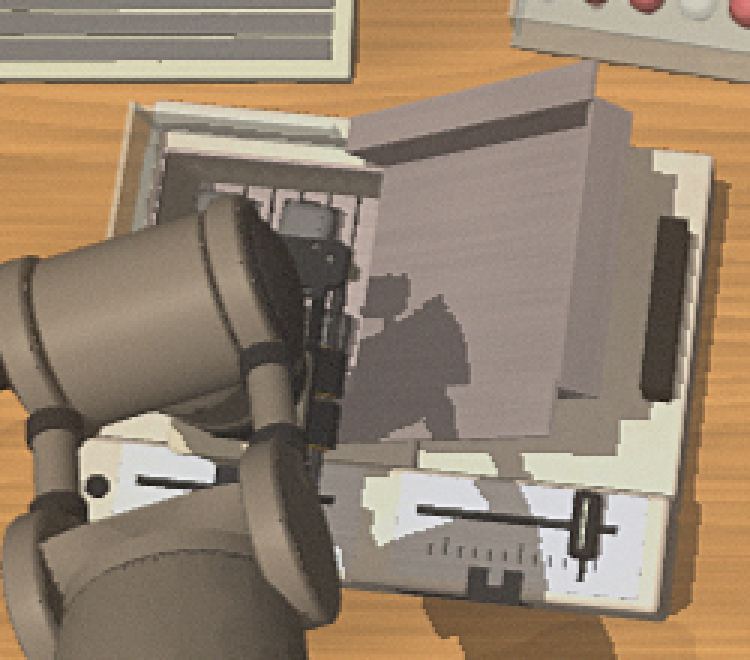

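All four cases lie in the basket: wrist (397,72), (505,77), (388,190), (490,165). The tray is empty. I raise slowly so it swings back.

```bash
python3 -m jog '[{"gripper":1.0,"linear":[-0.002,0,-0.007],"dr":[0.02,-0.018,0]},{"gripper":1.0,"linear":[-0.002,0,-0.008],"dr":[0,0,0]},{"gripper":1.0,"linear":[-0.002,0,-0.008],"dr":[0,0,0]},{"gripper":1.0,"linear":[-0.002,0,-0.008],"dr":[0,0,0]},{"gripper":1.0,"linear":[-0.002,0,-0.008],"dr":[0,0,0]},{"gripper":1.0,"linear":[-0.002,0,-0.008],"dr":[0,0,0]},{"gripper":1.0,"linear":[0,0,-0.02],"dr":[0,0,0]},{"gripper":1.0,"linear":[0,0,-0.03],"dr":[0,0,0]},{"gripper":1.0,"linear":[0,0,-0.03],"dr":[0,0,0]}]'
python3 - <<'E'
from h import *
from plan import *
st()
cv2.imwrite('pics/s5.png',cv2.resize(robot.camera('side')[130:330,200:440],None,fx=3,fy=3)[:,:,::-1])
E
```

```text
time_s: 37.42
eef_pos: [0.5159, 0.2378, 0.2731]
tcp_rot: [[0.091, 0.996, -0.008], [0.996, -0.091, -0.002], [-0.002, -0.008, -1.0]]
force: [-0.3, -0.2, 0.4]
finger_gap: 0.0004
37.42 [0.5159 0.2378 0.2731] psi -5.2 F [-0.3 -0.2  0.4] gap 0.0004 z [-0.008 -0.002 -1.   ]
```

View pics/s5.png

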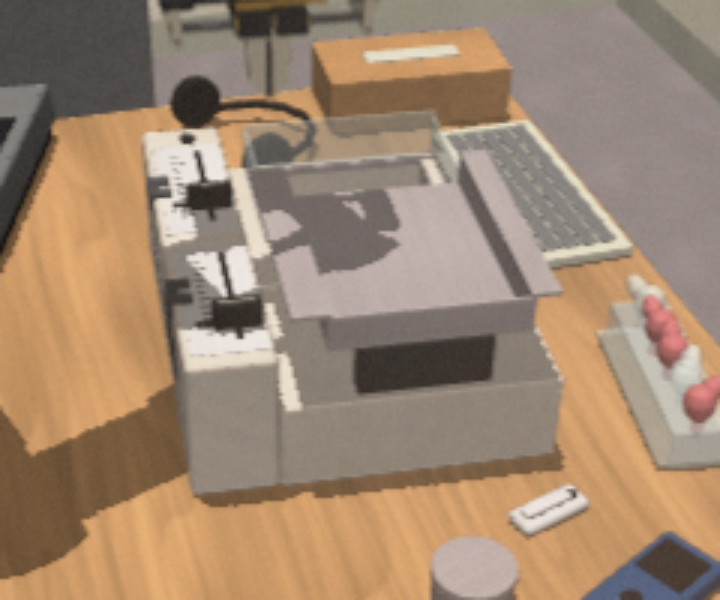

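The tray is back level and empty. Now the slides: I turn back to ψ≈84° and hover over the timer slide to measure.

```bash
python3 -c "
from plan import *
x,y=U(-.16,-.12);print(x,y)
plan([(x,y,.25,84.4)],g=1.0,step=.055)"
```

```text
0.44205366803180907 0.08468597596364419
[{"gripper":1.0,"linear":[-0.016,-0.006,0.003],"dr":[0.0,0.0,-0.156]},{"gripper":1.0,"linear":[-0.015,-0.009,0.003],"dr":[0.0,0.0,-0.156]},{"gripper":1.0,"linear":[-0.013,-0.011,0.003],"dr":[0.0,0.0,-0.156]},{"gripper":1.0,"linear":[-0.012,-0.013,0.003],"dr":[0.0,0.0,-0.156]},{"gripper":1.0,"linear":[-0.009,-0.014,0.003],"dr":[0.0,0.0,-0.156]},{"gripper":1.0,"linear":[-0.007,-0.016,0.003],"dr":[0.0,0.0,-0.156]},{"gripper":1.0,"linear":[-0.005,-0.016,0.003],"dr":[0.0,0.0,-0.156]},{"gripper":1.0,"linear":[-0.002,-0.017,0.003],"dr":[0.0,0.0,-0.156]},{"gripper":1.0,"linear":[0.001,-0.017,0.003],"dr":[0.0,0.0,-0.156]},{"gripper":1.0,"linear":[0.003,-0.017,0.003],"dr":[0.0,0.0,-0.156]}]
end [0.4416 0.0843 0.2476]
```

```bash
python3 -m jog '[{"gripper":1.0,"linear":[-0.016,-0.006,0],"dr":[0,0,-0.156]},{"gripper":1.0,"linear":[-0.015,-0.009,0],"dr":[0,0,-0.156]},{"gripper":1.0,"linear":[-0.013,-0.011,0],"dr":[0,0,-0.156]},{"gripper":1.0,"linear":[-0.012,-0.013,0],"dr":[0,0,-0.156]},{"gripper":1.0,"linear":[-0.009,-0.014,0],"dr":[0,0,-0.156]},{"gripper":1.0,"linear":[-0.007,-0.016,0],"dr":[0,0,-0.156]},{"gripper":1.0,"linear":[-0.005,-0.016,0],"dr":[0,0,-0.156]},{"gripper":1.0,"linear":[-0.002,-0.017,0.002],"dr":[0,0,-0.156]},{"gripper":1.0,"linear":[0.001,-0.017,0.002],"dr":[0,0,-0.156]},{"gripper":1.0,"linear":[0.003,-0.017,0.002],"dr":[0,0,-0.156]}]'
python3 -m jog '[{"gripper":1.0,"linear":[0,0,0],"dr":[0,0,0]},{"gripper":1.0,"linear":[0,0,0],"dr":[0,0,0]}]'
python3 - <<'E'
from h import *
from plan import *
st()
cv2.imwrite('pics/w11.png',robot.camera('wrist')[:,:,::-1])
import pickle;pickle.dump(robot.camera_model('wrist'),open('w11.pkl','wb'))
E
```

```text
time_s: 38.72
eef_pos: [0.4415, 0.0782, 0.2716]
tcp_rot: [[-0.999, 0.049, -0.001], [0.049, 0.999, 0.001], [0.001, 0.001, -1.0]]
force: [-0.3, 0.3, -0.3]
finger_gap: 0.0003
time_s: 38.98
eef_pos: [0.4412, 0.0779, 0.2717]
tcp_rot: [[-0.998, 0.055, -0.001], [0.055, 0.998, 0.002], [0.001, 0.002, -1.0]]
force: [0.1, -0.5, -0.4]
finger_gap: 0.0002
38.98 [0.4412 0.0779 0.2717] psi 86.8 F [ 0.1 -0.5 -0.4] gap 0.0002 z [-0.001  0.002 -1.   ]
```

View pics/w11.png

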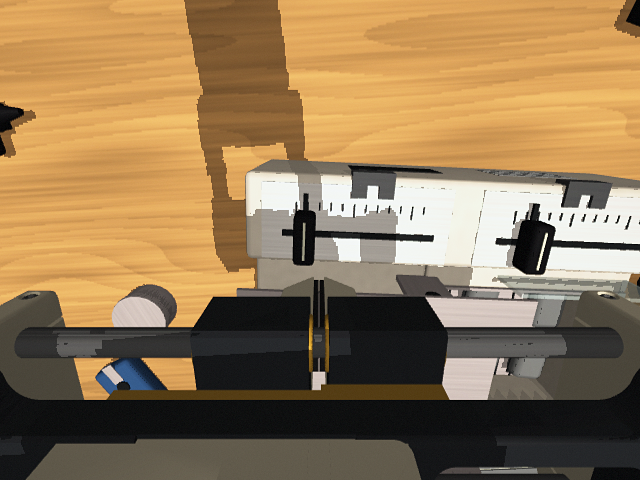

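Run:
```python
import cv2
i=cv2.imread('pics/w11.png')
cv2.imwrite('pics/w11a.png',cv2.resize(i[160:280,270:400],None,fx=5,fy=5,interpolation=cv2.INTER_CUBIC))
cv2.imwrite('pics/w11b.png',cv2.resize(i[165:285,500:630],None,fx=5,fy=5,interpolation=cv2.INTER_CUBIC))
```

```text
(no output)
```

View pics/w11a.png

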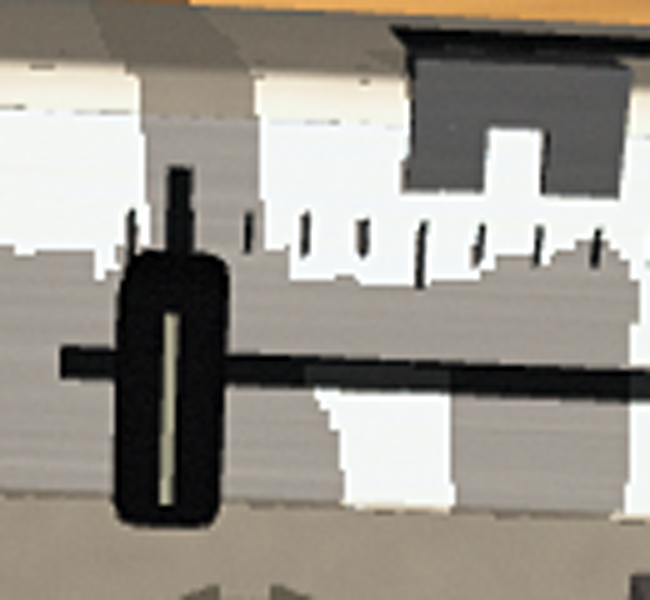

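View pics/w11b.png

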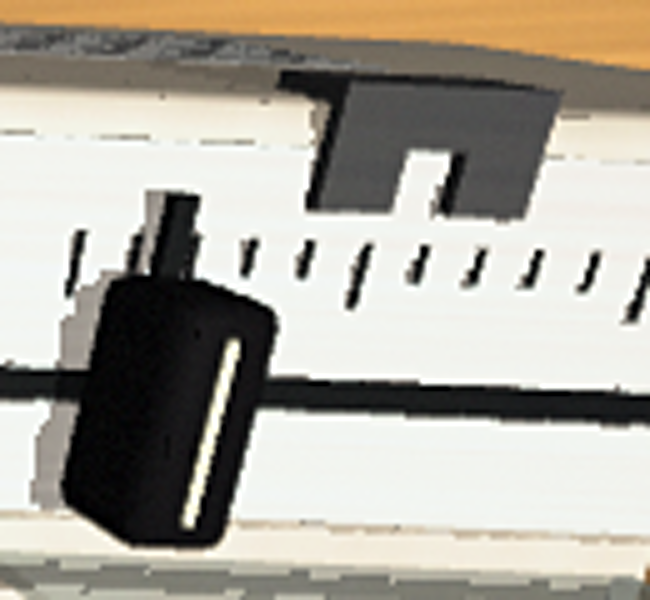

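Run:
```python
from h import *
from plan import O,YAW
import pickle
m=pickle.load(open('w11.pkl','rb'))
def ux(u,v,z):
    p=cast(m,u,v,z)[:2]-O;c,s=np.cos(YAW),np.sin(YAW);return np.array([c*p[0]+s*p[1],-s*p[0]+c*p[1]])*1e3
for n,a in dict(tp=(306,194.5,.151),tn=(373.2,195,.148),tgrip=(304.3,233,.171),hp=(536,204.5,.151),hn=(586.4,201,.148),hgrip=(542,252,.171)).items(): print(n,ux(*a).round(1))
# heat notch width check, timer rider edges
for a in [(352,197,.148),(396,197.5,.148),(580.4,201,.148),(592.6,201,.148),(367.4,195,.148),(379.4,195,.148)]: print(ux(*a).round(1))
```

```text
tp [-192.8 -138.6]
tn [-194.3  -82.1]
tgrip [-165.3 -138.4]
hp [-192.6   54.8]
hn [-196.8   98.9]
hgrip [-157.3   55.6]
[-191.8  -99.8]
[-193.   -62.7]
[-196.6   93.8]
[-197.1  104.1]
[-194.  -87.]
[-194.5  -76.9]
```

Timer: pointer y = -138.6, notch -82.1 (unit mm), so it needs +56.5. Heat: 54.8 to 98.9, so +44. Sizes check out (notch 10 mm, rider 37 mm). I go beside the timer grip.

```bash
python3 -c "
from plan import *
x,y=U(-.159,-.185);print(x,y)
plan([(x,y,.21,84.4)],g=1.0,step=.055)"
```

```text
0.4367060069474462 0.01989861206506599
[{"gripper":1.0,"linear":[0.001,-0.029,0.031],"dr":[0.001,0.0,0.022]},{"gripper":1.0,"linear":[0.0,-0.029,0.031],"dr":[0.001,0.0,0.022]}]
end [0.4364 0.0202 0.2096]
```

```bash
python3 -m jog '[{"gripper":1.0,"linear":[0.001,-0.029,0],"dr":[0,0,0.022]},{"gripper":1.0,"linear":[0,-0.027,0.02],"dr":[0,0,0.022]},{"gripper":1.0,"linear":[0,0,0.03],"dr":[0,0,0]},{"gripper":1.0,"linear":[0,0,0],"dr":[0,0,0]},{"gripper":1.0,"linear":[0,0,0],"dr":[0,0,0]}]'
python3 -c "
from plan import *
st()
x,y=U(-.159,-.185)
plan([(x,y,.16,84.4)],g=1.0,step=.055)"
```

```text
time_s: 39.65
eef_pos: [0.4387, 0.0231, 0.222]
tcp_rot: [[-0.995, 0.104, 0.003], [0.104, 0.995, 0.002], [-0.002, 0.002, -1.0]]
force: [-0.8, 0.1, -0.5]
finger_gap: 0.0002
39.65 [0.4387 0.0231 0.222 ] psi 84.0 F [-0.8  0.1 -0.5] gap 0.0002 z [ 0.003  0.002 -1.   ]
[{"gripper":1.0,"linear":[0.001,-0.002,0.031],"dr":[0.001,0.001,-0.003]},{"gripper":1.0,"linear":[0.001,-0.002,0.031],"dr":[0.001,0.001,-0.003]}]
end [0.4364 0.0194 0.16  ]
```

```bash
python3 -m jog '[{"gripper":1.0,"linear":[0.002,-0.004,0],"dr":[0,0,-0.005]},{"gripper":1.0,"linear":[0,0,0.03],"dr":[0,0,0]},{"gripper":1.0,"linear":[0,0,0.02],"dr":[0,0,0]},{"gripper":1.0,"linear":[0,0,0.01],"dr":[0,0,0]},{"gripper":1.0,"linear":[0,0,0],"dr":[0,0,0]}]'
python3 - <<'E'
from plan import *
st()
from h import *
cv2.imwrite('pics/w12.png',robot.camera('wrist')[:,:,::-1])
def un(p): p=np.array(p)-O;c,s=np.cos(YAW),np.sin(YAW);return np.array([c*p[0]+s*p[1],-s*p[0]+c*p[1]])*1e3
print(un(robot.sense()["eef_pos"][:2]))
E
```

```text
time_s: 40.28
eef_pos: [0.4395, 0.0196, 0.1651]
tcp_rot: [[-0.995, 0.097, 0.012], [0.097, 0.995, 0.001], [-0.012, 0.002, -1.0]]
force: [0.9, -0.3, 0.2]
finger_gap: 0.0003
40.27 [0.4395 0.0196 0.1651] psi 84.4 F [ 0.9 -0.3  0.2] gap 0.0003 z [ 0.012  0.001 -1.   ]
[-155.86426714 -185.03612118]
```

View pics/w12.png

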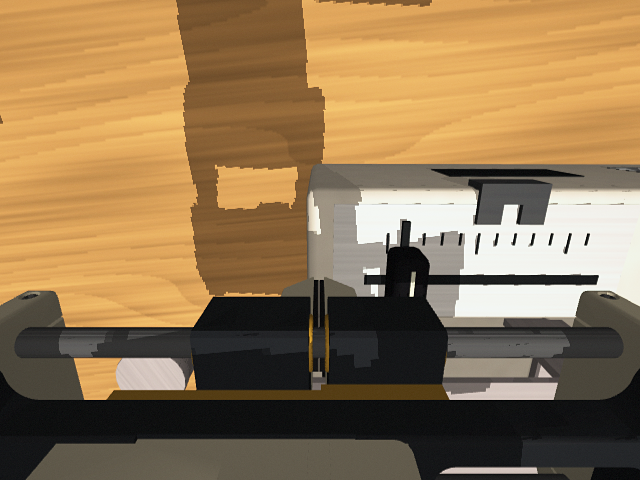

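```bash
python3 -m jog '[{"gripper":1.0,"linear":[0.002,0,0.007],"dr":[0,0.012,0]},{"gripper":1.0,"linear":[0,0.008,0],"dr":[0,0,0]},{"gripper":1.0,"linear":[0,0.006,0],"dr":[0,0,0]},{"gripper":1.0,"linear":[0,0.005,0],"dr":[0,0,0]},{"gripper":1.0,"linear":[0,0.005,0],"dr":[0,0,0]}]'
python3 -c "
from plan import *
st()
p=np.array(robot.sense()['eef_pos'][:2])-O;c,s=np.cos(YAW),np.sin(YAW);print(c*p[0]+s*p[1],-s*p[0]+c*p[1])"
```

```text
time_s: 40.95
eef_pos: [0.4414, 0.0445, 0.1599]
tcp_rot: [[-0.995, 0.097, 0.004], [0.096, 0.995, -0.0], [-0.004, 0.0, -1.0]]
force: [-2.2, -6.6, 0.6]
finger_gap: 0.0005
40.95 [0.4414 0.0445 0.1599] psi 84.5 F [-2.2 -6.6  0.6] gap 0.0005 z [ 0.004 -0.    -1.   ]
-0.1567727166637973 -0.160080414951222
```

```bash
python3 -m jog '[{"gripper":1.0,"linear":[0,0.005,0.001],"dr":[0,0.004,0]},{"gripper":1.0,"linear":[0,0.005,0],"dr":[0,0,0]},{"gripper":1.0,"linear":[0,0.005,0],"dr":[0,0,0]},{"gripper":1.0,"linear":[0,0.005,0],"dr":[0,0,0]},{"gripper":1.0,"linear":[0,0.005,0],"dr":[0,0,0]},{"gripper":1.0,"linear":[0,0.005,0],"dr":[0,0,0]}]'
cat > meas.py <<'E'
from h import *
from plan import *
import sys,pickle
def un(p): p=np.array(p)[:2]-O;c,s=np.cos(YAW),np.sin(YAW);return np.array([c*p[0]+s*p[1],-s*p[0]+c*p[1]])*1e3
def UW(x,y,z): return np.append(U(x/1e3,y/1e3),z)
def shot(name,ynotch):
    st();print("tcp unit",un(robot.sense()["eef_pos"]).round(1))
    m=robot.camera_model('wrist');i=robot.camera('wrist');cv2.imwrite(f'pics/{name}.png',i[:,:,::-1])
    u,v=proj(m,UW(-192,ynotch,.15));u=int(np.clip(u,85,555));v=int(np.clip(v,60,420))
    c=i[v-60:v+60,u-80:u+80];cv2.imwrite(f'pics/{name}c.png',cv2.resize(c,None,fx=5,fy=5,interpolation=cv2.INTER_CUBIC)[:,:,::-1])
    pickle.dump((m,u-80,v-60),open(f'{name}.pkl','wb'))
def px(name,X,Y,z):
    m,a,b=pickle.load(open(f'{name}.pkl','rb'));return un(cast(m,a+X/5,b+Y/5,z)).round(1)
E
python3 -c "
from meas import *
shot('a1',-82)"
```

```text
time_s: 41.7
eef_pos: [0.4439, 0.0699, 0.1604]
tcp_rot: [[-0.996, 0.093, -0.001], [0.093, 0.996, -0.014], [-0.0, -0.014, -1.0]]
force: [-0.6, -6.5, 1.9]
finger_gap: 0.0007
41.7 [0.4439 0.0699 0.1604] psi 84.6 F [-0.6 -6.5  1.9] gap 0.0007 z [-0.001 -0.014 -1.   ]
tcp unit [-156.7 -134.6]
```

View pics/a1c.png

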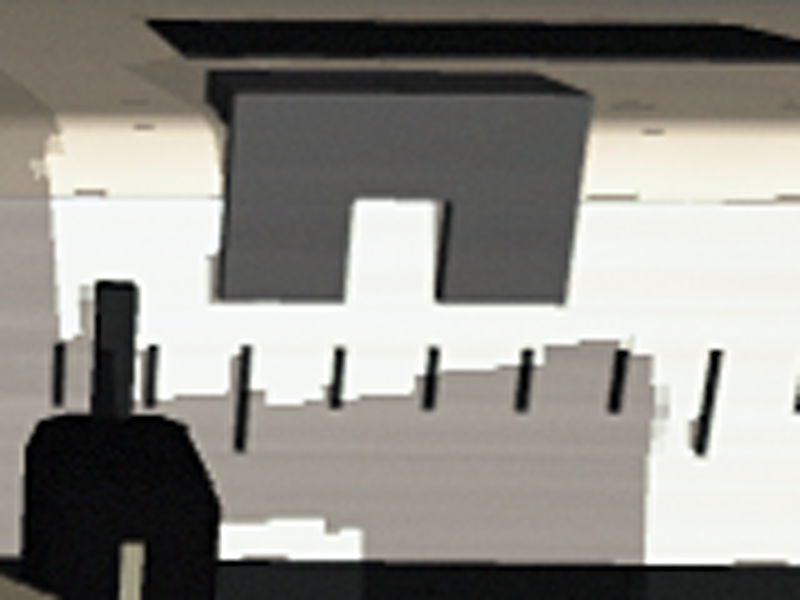

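```bash
python3 -c "
from meas import *
print(px('a1',115,287,.151),px('a1',399,250,.148),px('a1',346,298,.148),px('a1',443,298,.148))"
```

```text
[-193.5 -111.8] [-196.8  -82.3] [-191.7  -87.3] [-191.7  -77.2]
```

```bash
python3 -m jog '[{"gripper":1.0,"linear":[0,0.005,0.001],"dr":[-0.014,0,0]},{"gripper":1.0,"linear":[0,0.005,0],"dr":[0,0,0]},{"gripper":1.0,"linear":[0,0.005,0],"dr":[0,0,0]},{"gripper":1.0,"linear":[0,0.005,0],"dr":[0,0,0]}]'
python3 -c "
from meas import *
shot('a2',-82)"
```

```text
time_s: 42.25
eef_pos: [0.4457, 0.0869, 0.1605]
tcp_rot: [[-0.996, 0.092, 0.0], [0.092, 0.996, -0.008], [-0.001, -0.008, -1.0]]
force: [-0.8, -6.5, 1.6]
finger_gap: 0.0008
42.25 [0.4457 0.0869 0.1605] psi 84.7 F [-0.8 -6.5  1.6] gap 0.0008 z [ 0.    -0.008 -1.   ]
tcp unit [-156.6 -117.4]
```

View pics/a2c.png

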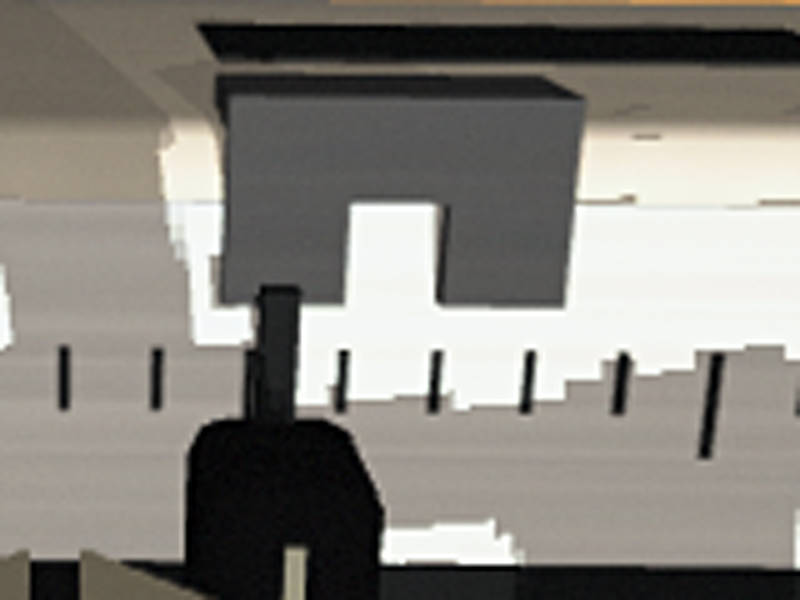

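```bash
python3 -c "
from meas import *
print(px('a2',280,289,.151),px('a2',397,250,.148),px('a2',346,300,.148),px('a2',443,300,.148))"
```

```text
[-193.7  -94.6] [-197.2  -82.3] [-191.8  -87.3] [-191.9  -77.2]
```

```bash
python3 -m jog '[{"gripper":1.0,"linear":[0,0.005,0],"dr":[-0.008,0,0]},{"gripper":1.0,"linear":[0,0.004,0],"dr":[0,0,0]}]'
python3 -c "
from meas import *
shot('a3',-82)"
```

```text
time_s: 42.55
eef_pos: [0.4464, 0.0946, 0.1607]
tcp_rot: [[-0.996, 0.091, 0.001], [0.091, 0.996, -0.005], [-0.001, -0.005, -1.0]]
force: [-0.4, -6.3, 1.5]
finger_gap: 0.0002
42.55 [0.4464 0.0946 0.1607] psi 84.8 F [-0.4 -6.3  1.5] gap 0.0002 z [ 0.001 -0.005 -1.   ]
tcp unit [-156.6 -109.7]
```

View pics/a3c.png

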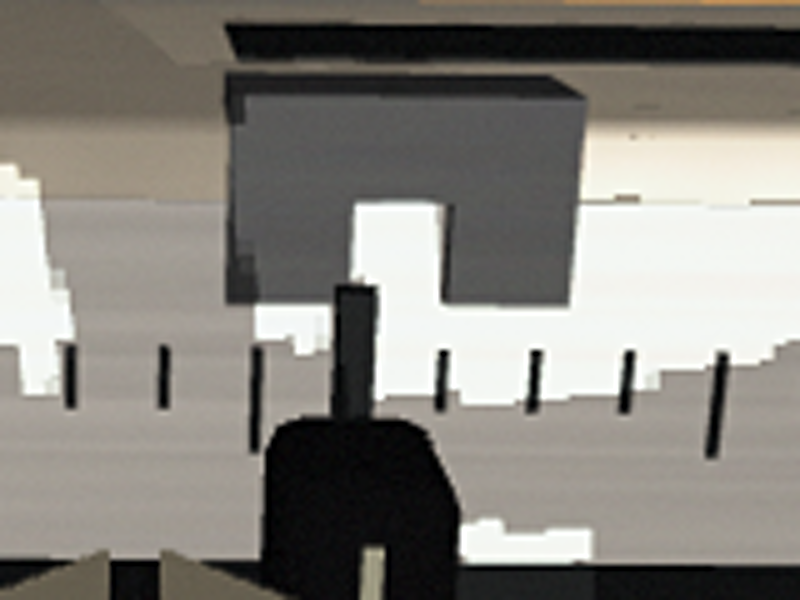

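```bash
python3 -m jog '[{"gripper":1.0,"linear":[0,0.005,0],"dr":[0,0,0]}]'
python3 -c "
from meas import *
print(px('a3',355,289,.151),px('a3',402,250,.148))
shot('a4',-82)"
```

```text
time_s: 42.72
eef_pos: [0.4468, 0.099, 0.1607]
tcp_rot: [[-0.996, 0.09, 0.0], [0.09, 0.996, -0.007], [-0.001, -0.007, -1.0]]
force: [-1.9, -6.2, 0.6]
finger_gap: 0.0005
[-193.7  -87.4] [-197.1  -82.3]
42.73 [0.4468 0.099  0.1607] psi 84.8 F [-1.9 -6.2  0.6] gap 0.0005 z [ 0.    -0.007 -1.   ]
tcp unit [-156.6 -105.3]
```

View pics/a4c.png

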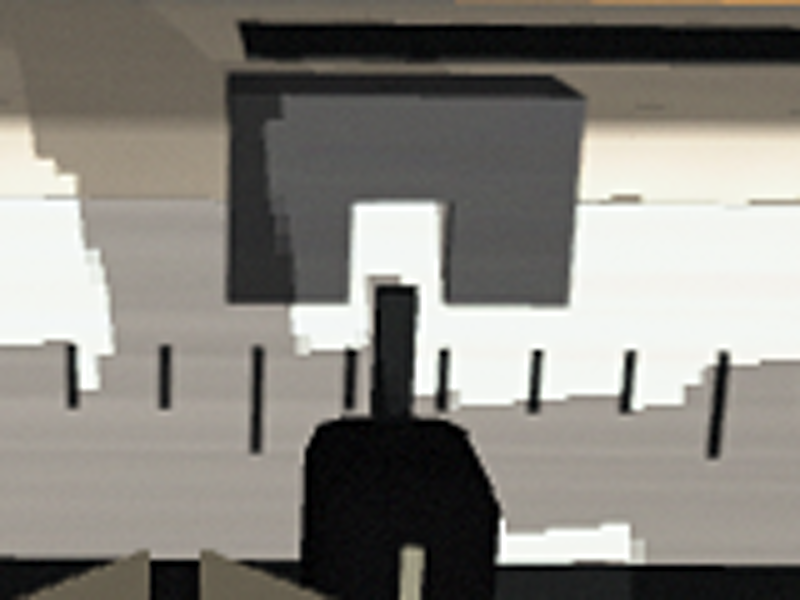

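The pointer (396) stands in the notch (350–446), within about 1 mm of the middle. I back off and lift.

```bash
python3 -m jog '[{"gripper":1.0,"linear":[0,-0.01,0],"dr":[0,0,0]},{"gripper":1.0,"linear":[0,0,-0.04],"dr":[0,0,0]},{"gripper":1.0,"linear":[0,0,-0.04],"dr":[0,0,0]},{"gripper":1.0,"linear":[0,0,0],"dr":[0,0,0]}]'
python3 -c "
from meas import *
print(px('a4',396,289,.151),px('a4',400,250,.148))
shot('a5',-82)
x,y=U(-.157,.01)
plan([(x,y,.235,84.4)],g=1.0)"
```

```text
time_s: 43.28
eef_pos: [0.4454, 0.0892, 0.2426]
tcp_rot: [[-0.996, 0.09, -0.001], [0.09, 0.996, -0.006], [0.0, -0.006, -1.0]]
force: [-0.9, 0.2, -0.6]
finger_gap: 0.0003
[-193.6  -82.9] [-197.   -82.3]
43.27 [0.4454 0.0892 0.2426] psi 84.8 F [-0.9  0.2 -0.6] gap 0.0003 z [-0.001 -0.006 -1.   ]
tcp unit [-157.1 -115.2]
[{"gripper":1.0,"linear":[-0.001,0.042,0.002],"dr":[-0.002,-0.001,0.002]},{"gripper":1.0,"linear":[-0.001,0.042,0.002],"dr":[-0.002,-0.001,0.002]},{"gripper":1.0,"linear":[0.0,0.042,0.002],"dr":[-0.002,-0.001,0.002]}]
end [0.4581 0.2144 0.2344]
```

View pics/a5c.png

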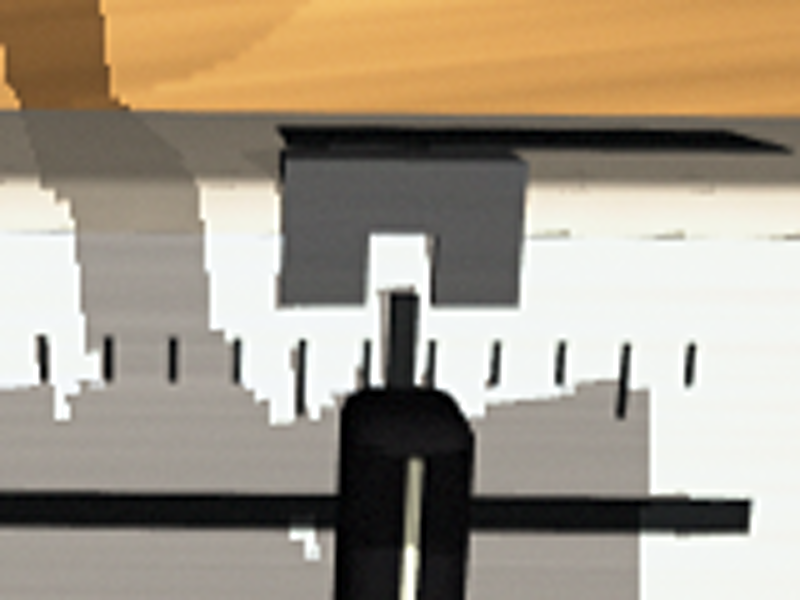

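View pics/a5.png

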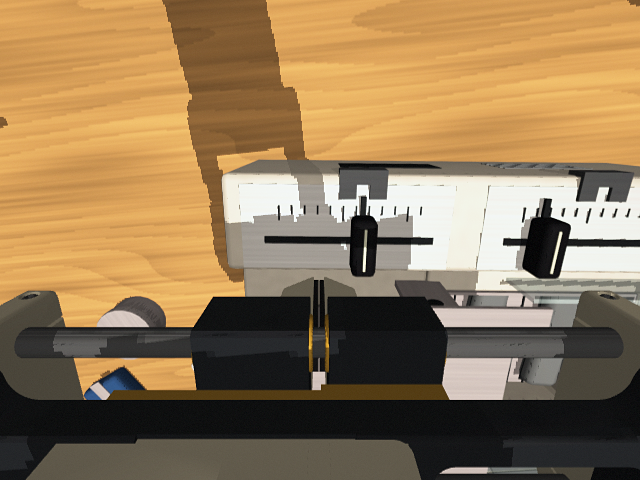

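Timer pointer at (402,295), inside the notch (368–432). Measured offset is -0.6 mm. Now the heat slide.

```bash
python3 -m jog '[{"gripper":1.0,"linear":[-0.001,0.042,0],"dr":[-0.004,0,0.004]},{"gripper":1.0,"linear":[0,0.042,0],"dr":[0,0,0]},{"gripper":1.0,"linear":[0,0.036,0],"dr":[0,0,0]},{"gripper":1.0,"linear":[0,0,0],"dr":[0,0,0]},{"gripper":1.0,"linear":[0,0,0],"dr":[0,0,0]}]'
python3 -c "
from meas import *
shot('b0',99)
x,y=U(-.157,.01)
plan([(x,y,.18,84.4)],g=1.0)"
```

```text
time_s: 43.95
eef_pos: [0.4544, 0.2095, 0.2341]
tcp_rot: [[-0.995, 0.097, -0.014], [0.097, 0.995, -0.004], [0.014, -0.006, -1.0]]
force: [0.1, -1.1, 0.2]
finger_gap: 0.0005
43.95 [0.4544 0.2095 0.2341] psi 84.5 F [ 0.1 -1.1  0.2] gap 0.0005 z [-0.014 -0.004 -1.   ]
tcp unit [-159.9    5.4]
[{"gripper":1.0,"linear":[-0.004,0.005,0.054],"dr":[-0.006,-0.014,0.0]}]
end [0.4581 0.2138 0.1801]
```

View pics/b0.png

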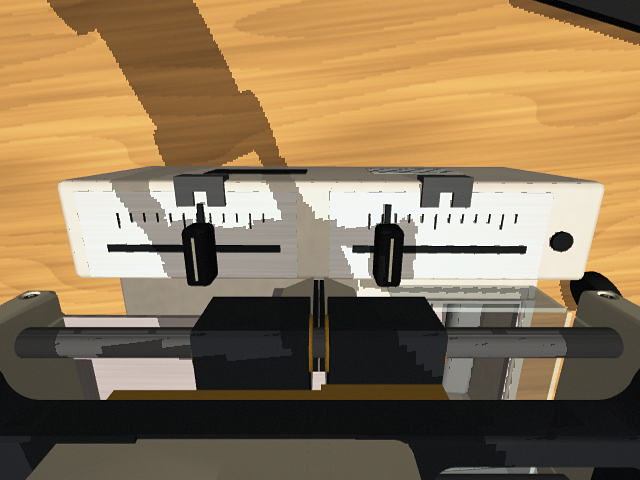

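```bash
python3 -m jog '[{"gripper":1.0,"linear":[-0.003,0.003,0.02],"dr":[-0.006,-0.014,0]},{"gripper":1.0,"linear":[0,0,0.03],"dr":[0,0,0]},{"gripper":1.0,"linear":[0,0,0.015],"dr":[0,0,0]},{"gripper":1.0,"linear":[0,0,0.005],"dr":[0,0,0]},{"gripper":1.0,"linear":[0,0,0],"dr":[0,0,0]}]'
python3 -c "
from meas import *
st();print(un(robot.sense()['eef_pos']))"
```

```text
time_s: 44.62
eef_pos: [0.4578, 0.2073, 0.1622]
tcp_rot: [[-0.995, 0.104, 0.001], [0.104, 0.995, -0.0], [-0.001, -0.0, -1.0]]
force: [0.3, 0.4, -1.2]
finger_gap: 0.0006
44.62 [0.4578 0.2073 0.1622] psi 84.1 F [ 0.3  0.4 -1.2] gap 0.0006 z [ 0.001 -0.    -1.   ]
[-156.25454398    3.5326406 ]
```

```bash
python3 -m jog '[{"gripper":1.0,"linear":[0,0.012,0.003],"dr":[0,0,0]},{"gripper":1.0,"linear":[0,0.008,0],"dr":[0,0,0]},{"gripper":1.0,"linear":[0,0.005,0],"dr":[0,0,0]},{"gripper":1.0,"linear":[0,0.005,0],"dr":[0,0,0]},{"gripper":1.0,"linear":[0,0.005,0],"dr":[0,0,0]},{"gripper":1.0,"linear":[0,0.005,0],"dr":[0,0,0]},{"gripper":1.0,"linear":[0,0.005,0],"dr":[0,0,0]}]'
python3 -c "
from meas import *
shot('b1',99)"
```

```text
time_s: 45.5
eef_pos: [0.4633, 0.2507, 0.1608]
tcp_rot: [[-0.995, 0.102, 0.002], [0.102, 0.995, -0.009], [-0.003, -0.008, -1.0]]
force: [-0.3, -6.1, 1.7]
finger_gap: 0.0007
45.5 [0.4633 0.2507 0.1608] psi 84.1 F [-0.3 -6.1  1.7] gap 0.0007 z [ 0.002 -0.009 -1.   ]
tcp unit [-155.1   47.3]
```

View pics/b1c.png

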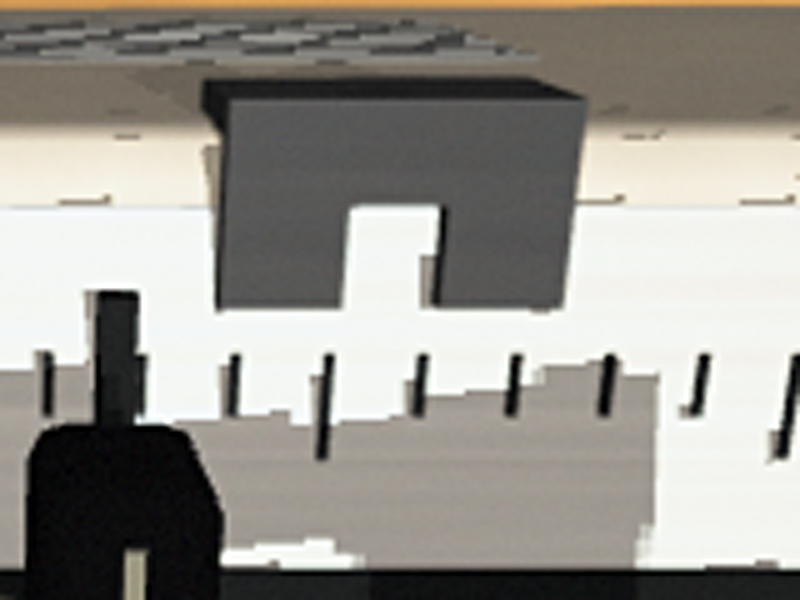

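```bash
python3 -c "
from meas import *
print(px('b1',117,295,.151),px('b1',395,250,.148),px('b1',343,305,.148),px('b1',441,305,.148))"
python3 -m jog '[{"gripper":1.0,"linear":[0,0.005,0],"dr":[-0.008,0,0]},{"gripper":1.0,"linear":[0,0.005,0],"dr":[0,0,0]},{"gripper":1.0,"linear":[0,0.005,0],"dr":[0,0,0]},{"gripper":1.0,"linear":[0,0.005,0],"dr":[0,0,0]}]'
python3 -c "
from meas import *
shot('b2',99)"
```

```text
[-193.3   69.7] [-197.2   98.5] [-191.4   93.6] [-191.3  103.8]
time_s: 46.05
eef_pos: [0.4649, 0.2668, 0.1609]
tcp_rot: [[-0.995, 0.102, 0.001], [0.102, 0.995, -0.011], [-0.002, -0.011, -1.0]]
force: [0.7, -6.9, 2.4]
finger_gap: 0.0005
46.05 [0.4649 0.2668 0.1609] psi 84.2 F [ 0.7 -6.9  2.4] gap 0.0005 z [ 0.001 -0.011 -1.   ]
tcp unit [-155.1   63.5]
```

View pics/b2c.png

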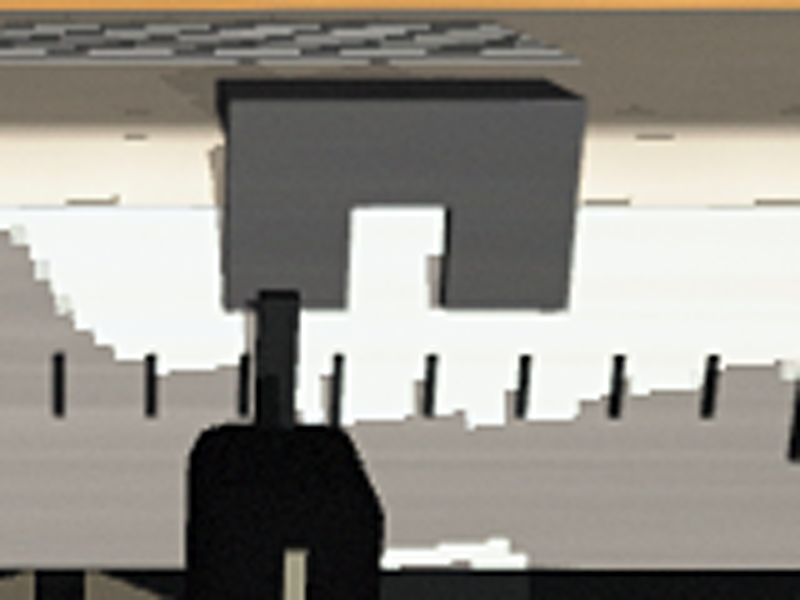

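```bash
python3 -m jog '[{"gripper":1.0,"linear":[0,0.005,0],"dr":[-0.01,0,0]},{"gripper":1.0,"linear":[0,0.004,0],"dr":[0,0,0]}]'
python3 -c "
from meas import *
print(px('b2',279,295,.151),px('b2',399,250,.148))
shot('b3',99)"
```

```text
time_s: 46.35
eef_pos: [0.4656, 0.2741, 0.1608]
tcp_rot: [[-0.995, 0.101, 0.001], [0.101, 0.995, -0.006], [-0.002, -0.006, -1.0]]
force: [0.5, -5.7, 1.6]
finger_gap: 0.0005
[-193.3   86. ] [-197.3   98.6]
46.35 [0.4656 0.2741 0.1608] psi 84.2 F [ 0.5 -5.7  1.6] gap 0.0005 z [ 0.001 -0.006 -1.   ]
tcp unit [-155.    70.8]
```

View pics/b3c.png

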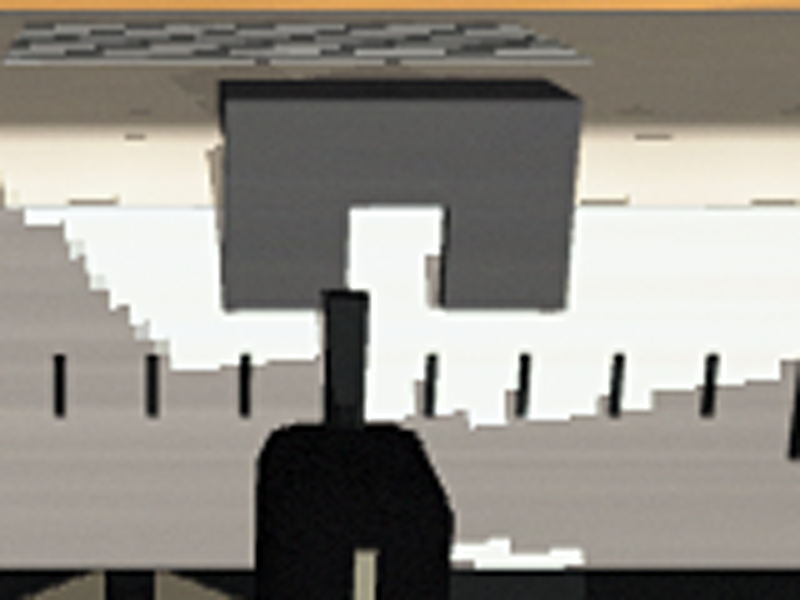

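```bash
python3 -m jog '[{"gripper":1.0,"linear":[0,0.006,0],"dr":[0,0,0]}]'
python3 -c "
from meas import *
print(px('b3',347,295,.151),px('b3',398,250,.148))
shot('b4',99)"
```

```text
time_s: 46.52
eef_pos: [0.4661, 0.2792, 0.1608]
tcp_rot: [[-0.995, 0.101, 0.0], [0.101, 0.995, -0.009], [-0.001, -0.009, -1.0]]
force: [1.0, -7.0, 1.4]
finger_gap: 0.0002
[-193.3   93.1] [-197.3   98.6]
46.52 [0.4661 0.2792 0.1608] psi 84.2 F [ 1.  -7.   1.4] gap 0.0002 z [ 0.    -0.009 -1.   ]
tcp unit [-155.1   75.9]
```

View pics/b4c.png

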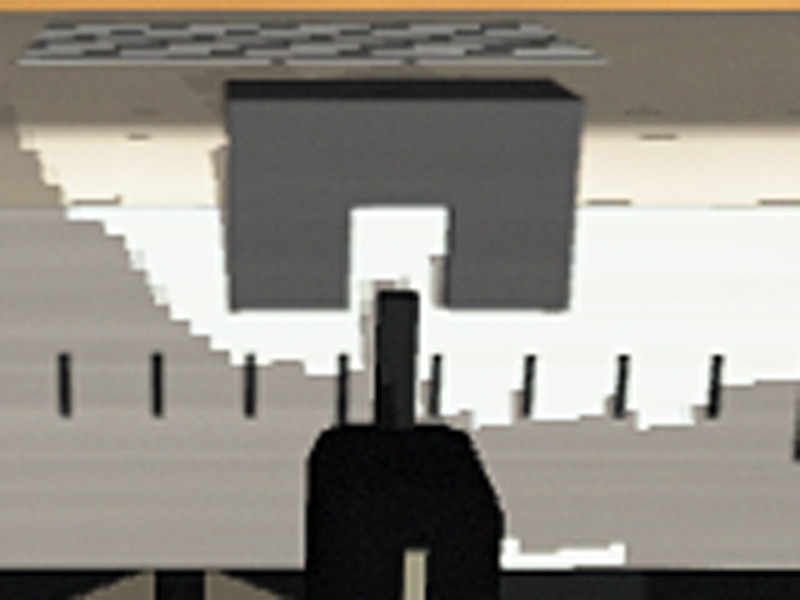

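The heat pointer (398) stands in the middle of the notch (350–448). I back off, lift, and check everything.

```bash
python3 -m jog '[{"gripper":1.0,"linear":[0,-0.01,0],"dr":[0,0,0]},{"gripper":1.0,"linear":[0,0,-0.04],"dr":[0,0,0]},{"gripper":1.0,"linear":[0,0,-0.05],"dr":[0,0,0]},{"gripper":1.0,"linear":[0,0,-0.05],"dr":[0,0,0]},{"gripper":1.0,"linear":[0,0,0],"dr":[0,0,0]},{"gripper":1.0,"linear":[0,0,0],"dr":[0,0,0]}]'
python3 -c "
from meas import *
print(px('b4',398,295,.151),px('b4',400,250,.148))
shot('f1',99)
cv2.imwrite('pics/fs.png',robot.camera('side')[:,:,::-1]);cv2.imwrite('pics/ft.png',robot.camera('top')[:,:,::-1])"
```

```text
time_s: 47.32
eef_pos: [0.4641, 0.2696, 0.304]
tcp_rot: [[-0.995, 0.101, -0.002], [0.101, 0.995, -0.008], [0.001, -0.008, -1.0]]
force: [0.1, 0.3, -0.1]
finger_gap: 0.0006
[-193.3   98.3] [-197.3   98.7]
47.33 [0.4641 0.2696 0.304 ] psi 84.2 F [ 0.1  0.3 -0.1] gap 0.0006 z [-0.002 -0.008 -1.   ]
tcp unit [-156.1   66.2]
```

View pics/f1.png

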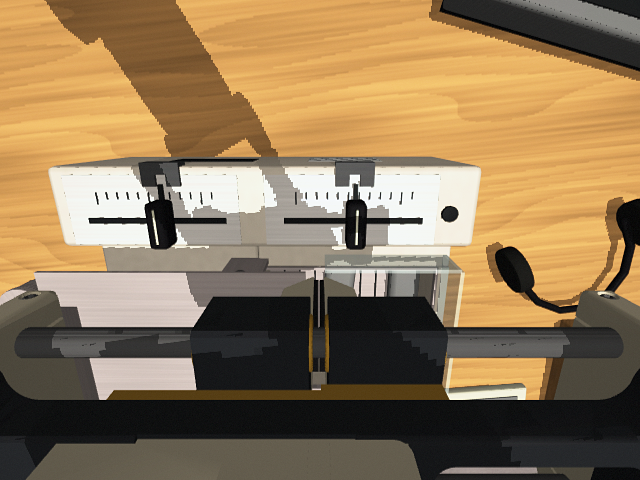

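View pics/fs.png

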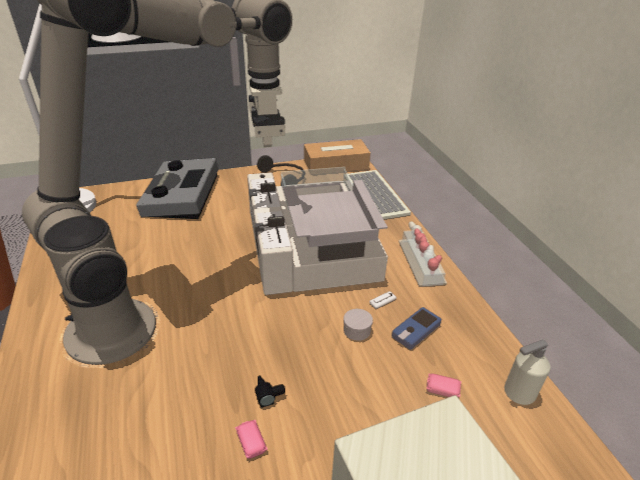

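View pics/ft.png

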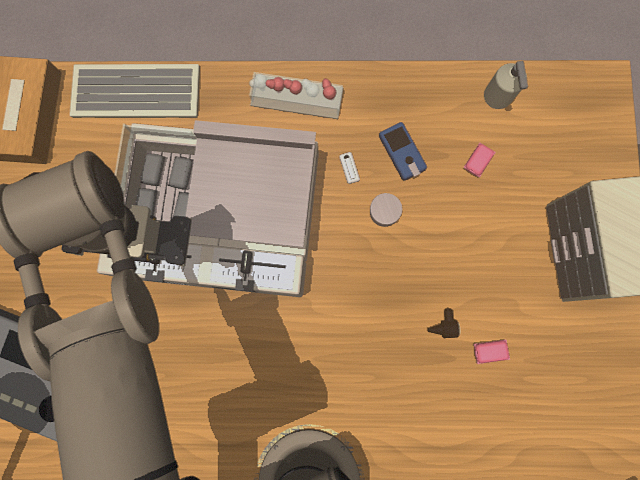

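View pics/f1c.png

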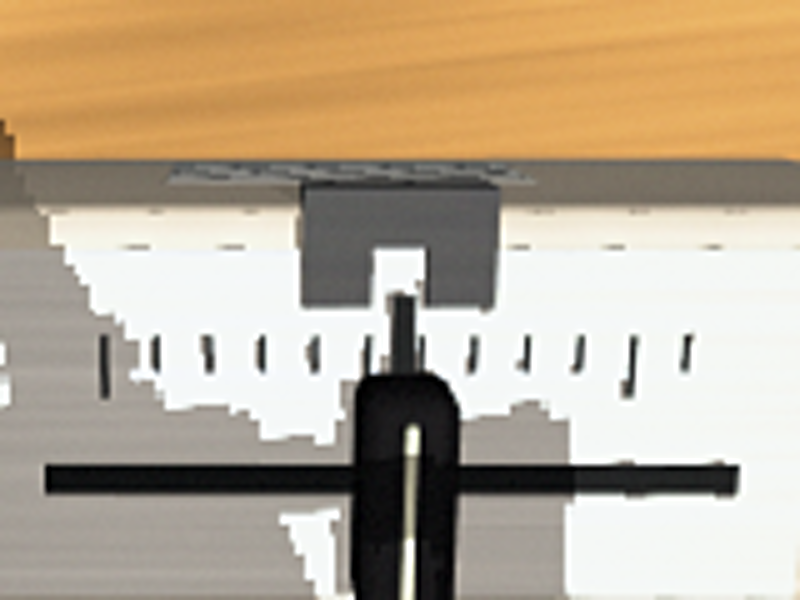

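Everything is in place: both pointers are in their notches, the tray is level and empty, no grey case is left on the desk, and the other objects have not moved. I hand the job in.

```bash
python3 -c "
from cell import robot
print(robot.close_job())"
```

```text
the job is handed in; nothing more can be done
None
```

The job is done and handed in at about 47 s of the 210 s allowed. The desk had four grey cases, and all four are now in the basket. I laid them in the tray, pressed the flange near the lip until they slid in, and let the tray swing back level. One case was knocked aside during the run, so I measured it again before picking it up.

I then pushed both slides along in small taps. My last checks:

| Check | Result |
|---|---|
| Timer pointer | about 0.6 mm short of the notch middle (limit 3 mm), not run past |
| Heat pointer | about 0.4 mm short of the notch middle (limit 3 mm), not run past |
| Cases in the basket | all four seen just after the press; in the final top view the arm hid part of the basket |
| Loading tray | level and empty |
| Other things on the desk | where they were |
| Robot | clear of everything |

No check failed or disagreed. The highest wrist force I read was about 18 N vertically, while pressing the flange.

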